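# Ready the office lever punch for a new batch of pads

## Robot

A 6-joint arm with a two-finger parallel gripper is mounted at the origin on the work surface. World frame = base frame: x ahead of the robot, y to its left, z up, the work surface at z = 0. Lengths are in mm, angles in degrees, forces in N, time in s.
With the tool pointing down it reaches from about 300 to 850 mm from the base axis. Payload 4.2 kg.
Tool frame: the origin (TCP) lies on the centre line of the jaws, within the pads' length; the fingertips stand env.nose_length ahead of it and the grasp point (between the pads) lies 2 mm behind it (env.nose_length is the distance from the TCP to the fingertips, in mm); z points along the fingers, y is the direction in which the jaws open and shut (so a half turn about z gives the same grasp; the last joint's range is limited). The gripper opens to 91 mm and grips with 3 to 60 N. Pads are 32 mm wide; open, the fingers measure 118 mm over their backs; the gripper's body (76 mm by 178 mm) begins 60 mm behind the grasp point.
Start: joints at [-78.037, 18.312, 89.639, -0, 72.044, -1.146], TCP at [130.417, -560.029, 230.976] pointing down, gripper open.
Joint ranges: [-177.97, 177.97], [-48.28, 115.42], [12.27, 149.76], [-77.06, 257.06], [2.81, 150.46], [-146.56, 146.56]. Speed limits (degrees/s): [147.25, 147.25, 180, 180, 180, 180].

## Interface

Orientations are given as [roll, pitch, yaw] about the fixed x, y, z axes, in that order (R = Rz(yaw) Ry(pitch) Rx(roll)).
In Python, from workcell import env gives the robot as it stands. The module is installed in compiled form; this text tells all that it offers.
- The arm moves only by the tool jog_arm, never from a script. Its argument "deltas" is a list that holds one entry, the list of rows, each a list of 5 numbers: the shift along the tool's x, y, z in m, then the turn about the tool's z in degrees, then the finger opening in m, from 0 to 0.0912. A call has 1 to 20 rows; each row is the pose to reach, as a shift and turn from the pose commanded when the call began, along the tool's axes at that moment; what a row does not reach only later rows make up. A row lasts 1/12 s, in which the tool goes at most 41.7 mm and 7.16 degrees, less where a joint would pass 70% of its speed; a pose out of reach is approached as far as the arm can. A call with a gripper value outside its range is refused whole. The fingers move at their own pace and stop on an object; "grip_force" is the grip in N (left out, the last holds). Time passes only in rows, so rows that repeat a pose let the fingers close. It gives the time, the measured TCP pose, the force and the opening at its end, in the units of the state.
- env.state(): the state, without advancing time (a new reading comes with each control period).
- env.grab_frame(name): name is "side" or "top"; returns the picture (420x560x3 uint8, red, green, blue); there is no depth.
- env.camera_params(name): a dict with "fx", "fy", "cx", "cy" (pixels), "k1" (the pictures are not rectified: a ray, as slopes to the right and down, at radius r is drawn at 1 + k1 r^2 times it, then the intrinsics apply), "xyz" and "orientation" of the camera in the world. Camera axes: x right, y down, z forward; pixel columns grow to the right and rows downward; lengths in mm; the calibration is good to about 2 mm. A picture is of the moment at which its call begins. camera_params takes no time and is no camera call.
- env.job_done(): hands the job in, once; it reports no verdict.
Trained networks look in the newest picture that a camera, given by its name, has taken for a name from the list of things; names that differ only in an ending like _2 or _b are one class to them, and where a whole thing is asked for, a point or a joint stands for the part that bears it (a point fixed in the world has none). Each returns a list of dicts, best first, with "conf" (0 to 1); they miss things now and then, are a little off and sometimes report something else, mostly with a low value. They report only what shows in the picture. A call takes as long as a camera call. They do not tell look-alikes from the thing itself.
- env.look_for(camera, label): "xyz" ([x, y, z] in mm, in world coordinates, good to about 4 mm: the middle of the surface that is visible of it).
The state is a dict: "time_s": time; "qpos": joint angles; "qvel": joint speeds; "effort": joint torques, N m; "ee_pos": TCP position; "ee_rot": TCP orientation; "force": force on the tool from outside, world axes, zero at the start; "torque": the same for the moment, N m; "gripper_width": finger opening in mm.
Only numpy, scipy, OpenCV 4.12 (cv2) and the standard library are available. Lean on these libraries where they do the work, as an engineer would, in place of code of your own. Each camera call takes 0.05 s, during which the arm holds its last target.

## Task

Get the lever punch ready for the next batch: turn its cutting plate over so that the worn, ring-marked face is underneath, and seat it flat on its two locating pins again. Slacken the depth stop's jam nut, turn the stop screw until its head is level with the top of the fixed rest post, and tighten the nut right down again. Lay the note pads waiting on the desk flat, side by side in the gap between the phone and the pen pot, parallel to the phone's sides with their near ends in line with the phone's front edge; leave the pen pot and the coffee cup where they are.

Things in the scene. Friction and masses are not known exactly. Their poses are not given: they have to be found in the camera images.
- press: fixed grey lever punch: base 200 (x) x 330 (y) x 24 mm; head lies swung back behind it, 111 mm high, x over 60 mm. Origin: centre of underside; x to its rear, y to its left. Bed 76 x 172 mm, top at z = 30 mm, centre at x = -20 mm; on it 2 locating pins, 12 mm thick, 10 mm high, tapered tips, at x = -6, y = +64 and -64 mm (14 mm behind the bed's centre line).
- seat (a point): where the cutting plate's centre lies when it is seated flat on the bed: 39 mm above the desk; axes as press.
- plate: loose white plastic cutting plate 64 (x) x 160 (y) x 18 (z) mm, 0.24 kg; origin at its centre. +z face worn: two clusters of dark ring marks at x = 0, y = +-40 mm; other face clean. Two 14.5 mm through holes at x = +14, y = +-64 mm fit the pins. Starts seated, worn face up, axes as the press. Flipped end over end (x kept) it fits again; half a turn off it stands on the pins.
- stop_screw (a joint): rotation of the depth stop screw, rad, 0 to 6.28; grows counter-clockwise seen from above, and the screw rises 20 mm a turn (3.18 mm per rad) as it grows. Locked while the nut is tight (it binds whenever the nut joint is below 0.4 rad); with the nut slack it turns with about 0.12 N m and stays where left.
- stop_top (a point): centre of the top of the stop screw's steel hexagon head, 30 mm across flats, 18 mm high, on a 21 mm thread that rises through the jam nut. Vertical axis, at x = -20, y = +125 mm of the press. The point turns with the screw: flats face its +x and -x and every 60 degrees. Starts 5 to 10 mm lower than the rest post.
- jam_nut (a joint): rotation of the jam nut, rad: 0 fully tight, grows counter-clockwise from above as it is slackened, end stop at 1.6; rises 3.18 mm per rad. Takes 0.3 to 0.5 N m. Stays where left.
- nut_top (a point): centre of the top of the jam nut: dark steel hexagon nut, coaxial with and below the screw head, 50 mm across flats, 20 mm high, underside 52 mm above the desk when tight, on a round boss 48 mm across. Can be gripped by its flats with the fingers straddling the screw head. The point turns with the nut: flats face its +x and -x and every 60 degrees.
- post_top (a point): centre of the top of the fixed rest post: a plain round steel post, 24 mm across, at the right end of the press, 125 mm to the right (-y) and 20 mm in front of its origin; its top is 106 to 109 mm above the desk. The reference height for the stop screw.
- phone: grey desk phone, 190 (x) x 200 (y) mm, 75 mm high, white handset along its left side; fixed. Origin: centre of its underside; x points to its rear, y to its left (towards the pen pot). Its front edge is at x = -95 mm. The gap for the pads lies at its left, from y = +100 mm to the pen pot.
- pen_pot: black square pen pot, 80 x 80 x 95 mm, pens to 150 mm, standing loose left of the phone, 440 to 470 mm from the phone's origin to its own (centre of its underside). The row of pads ends before it. Not to be moved.
- pad0: note pad, a solid glued block 100 (x) x 50 (y) x 22 (z) mm with a card back (underside) and a dark glued binding at its +x end, 0.1 kg, loose; origin at the centre of its underside. Two or three pads lie flat on the desk beyond the gap; absent ones read None.
- pad1: note pad, a solid glued block 100 (x) x 50 (y) x 22 (z) mm with a card back (underside) and a dark glued binding at its +x end, 0.1 kg, loose; origin at the centre of its underside. Two or three pads lie flat on the desk beyond the gap; absent ones read None.
- pad2: note pad, a solid glued block 100 (x) x 50 (y) x 22 (z) mm with a card back (underside) and a dark glued binding at its +x end, 0.1 kg, loose; origin at the centre of its underside. Two or three pads lie flat on the desk beyond the gap; absent ones read None.
- coffee_cup: takeaway coffee cup with lid and straw, 84 mm across, 128 mm high (straw 190), bystander left of the press. Origin: centre of its underside.
Things that resemble listed ones, but are neither listed nor needed, are in the scene too. What is shaped like the pad0 but turquoise is not meant.

How it is judged (in metres and radians):
On the way, in this order (a step that is already met when the one before it is completed fails the run):
1. the jam nut is slackened (by 0.35 rad or more) (value of joint jam_nut above 0.35 rad), for 0.2 s.
2. with the nut slack, the stop screw's head is brought level with the rest post (within 2 mm) (z of stop_top in the frame of post_top between -0.002 and 0.002 m and value of joint jam_nut above 0.25 rad), for 0.2 s.
3. the jam nut is tight again (within 0.12 rad) with the stop still level (z of stop_top in the frame of post_top between -0.002 and 0.002 m and value of joint jam_nut below 0.12 rad), for 0.2 s.
At the end, for the whole second after the job is handed in: Plate worn face down, seated flat over both pins (4 mm; height 2 mm); stop level with the post (2 mm), nut tight (0.12 rad); every pad flat in the gap (125 to 400 mm left of the phone's centre), parallel to the phone (0.2 rad), near end within 25 mm of its front edge line; all at rest (all of step 3 and angle between plate's own z axis and vertical above 3.05 rad and horizontal distance between plate and seat below 0.004 m and z of plate in the frame of seat between -0.002 and 0.002 m and angle between the y axis of plate and the y axis of press, either way round below 0.05 rad and linear speed of each of plate, pad0, pad1, pad2 below 0.02 m/s and x of pad0 in the frame of phone between -0.07 and -0.02 m and y of pad0 in the frame of phone between 0.125 and 0.4 m and angle between the x axis of each of pad0, pad1, pad2 and the x axis of phone, either way round below 0.2 rad and height (world z) of each of pad0, pad1, pad2 below 0.004 m and angle between each of pad0, pad1, pad2's own z axis and vertical below 0.06 rad and x of pad1 in the frame of phone between -0.07 and -0.02 m and y of pad1 in the frame of phone between 0.125 and 0.4 m and x of pad2 in the frame of phone between -0.07 and -0.02 m and y of pad2 in the frame of phone between 0.125 and 0.4 m); the robot touches nothing.
It fails at once if the coffee cup is shifted by more than 30 mm or tipped (distance of coffee_cup from where it was at the start of the episode above 0.03 m or angle between coffee_cup's own z axis and vertical above 0.3 rad).
It fails at once if the pen pot is shifted by more than 30 mm or tipped (distance of pen_pot from where it was at the start of the episode above 0.03 m or angle between pen_pot's own z axis and vertical above 0.3 rad).
Of pad0, pad1, pad2 only 2 to 3 are there at a start; the rules pass over those that are not, and their reading is None.
At some moment in a run one of pad0, pad1, pad2 may be knocked a few centimetres aside while the robot is not near it.
It also fails if it takes over 210 s, if anything falls off the work surface, if the arm or the gripper's body presses on something with over 40 N, if the wrist force passes 120 N, or if a joint passes its speed limit or range.

## Working session

There is one attempt and no reset: what is moved stays moved. The work goes in short steps, Python scripts to look and compute and a tool call to move; the robot and the scene stay as the last step left them, time stands still between calls to the robot, and variables do not carry over. Pictures are saved under pics/ and viewed, and the job is handed in when it is done.

Besides the shell and the picture viewer there is one more tool, called after ">>>" in YAML: its name, and indented under it one key for each argument. jog_arm: Moves the arm, as the interface text tells. Its arguments: {"type":"object","properties":{"deltas":{"type":"array"},"grip_force":{"type":"number"}},"required":["deltas"]}

```bash
mkdir -p pics; ls; python3 - <<'E'
from workcell import env
import cv2
print(env.state()); print(env.nose_length)
for c in ("side","top"):
    print(c,env.camera_params(c))
    im=env.grab_frame(c); cv2.imwrite(f"pics/{c}0.png",im[:,:,::-1])
E
```

```text
pics
{'time_s': 0.0, 'qpos': array([-7.80376239e+01,  1.83522040e+01,  8.97061161e+01, -2.08859947e-03,
        7.20420539e+01, -1.14605974e+00]), 'qvel': array([ 0.01370535, -0.02762456, -0.02038593,  0.01718773,  0.0312277 ,
       -0.02176839]), 'effort': array([ 4.06133331e-03, -4.12456441e+01, -2.31970203e+01,  7.28143123e-02,
        4.56315349e-02, -1.39089866e-04]), 'ee_pos': array([ 130.29950523, -559.56642344,  230.11656063]), 'ee_rot': array([-1.79899606e+02, -2.22762398e-05,  1.31090815e+01]), 'force': array([-0.01440802,  0.01672341, -0.19464489]), 'torque': array([-0.01619407,  0.04288274,  0.00339064]), 'gripper_width': 91.27227947328818}
17.0
side {'fx': 443.8252118668529, 'fy': 443.8252118668529, 'cx': 279.01258986214447, 'cy': 219.51441924867743, 'k1': -0.1296792198058003, 'xyz': array([-170.02995006,  756.84958188, 1184.01975705]), 'orientation': array([-1.35473492e+02,  5.34690562e-02, -1.34716291e+02])}
top {'fx': 427.1346174857794, 'fy': 427.1346174857794, 'cx': 278.4552760078177, 'cy': 205.69293423446027, 'k1': -0.103612482521004, 'xyz': array([ 360.65646741,    3.72905642, 1615.44031344]), 'orientation': array([-1.72014693e+02,  1.17708925e-01, -9.10846013e+01])}
```

View pics/side0.png

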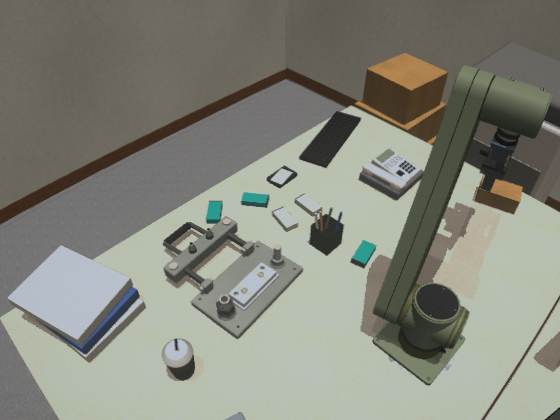

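View pics/top0.png

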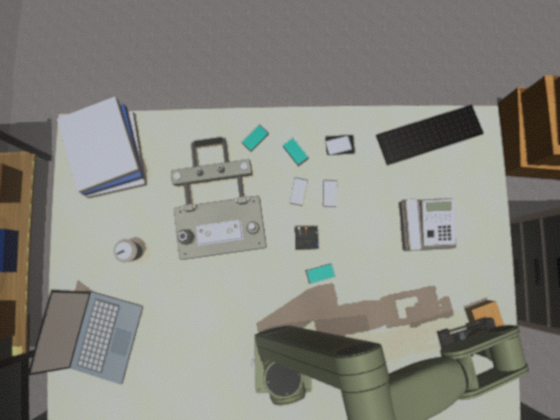

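```bash
cat > h.py <<'E'
import numpy as np, cv2
from scipy.spatial.transform import Rotation as R
from workcell import env
def cam(c):
    p=env.camera_params(c); o=p["orientation"]
    M=R.from_euler('xyz',o,degrees=True).as_matrix()
    K=np.array([[p["fx"],0,p["cx"]],[0,p["fy"],p["cy"]],[0,0,1.]])
    return p,M,K,np.array([p["k1"],0,0,0,0.])
def proj(c,P):
    p,M,K,d=cam(c); P=np.atleast_2d(np.array(P,float)); 
    q=(P-p["xyz"])@M
    return cv2.projectPoints(q.reshape(-1,1,3),np.zeros(3),np.zeros(3),K,d)[0].reshape(-1,2)
def ray(c,uv):
    p,M,K,d=cam(c)
    n=cv2.undistortPoints(np.array(uv,float).reshape(-1,1,2),K,d).reshape(-1,2)
    return p["xyz"], np.c_[n,np.ones(len(n))]@M.T
def atz(c,uv,z):
    o,d=ray(c,uv); t=(z-o[2])/d[:,2]; return o+d*t[:,None]
def crop(c,u0,v0,u1,v1,name,s=6,pts=None):
    im=env.grab_frame(c)[:,:,::-1][v0:v1,u0:u1]
    im=cv2.resize(im,None,fx=s,fy=s,interpolation=cv2.INTER_CUBIC)
    if pts is not None:
        for q in pts:
            cv2.circle(im,(int((q[0]-u0+.5)*s),int((q[1]-v0+.5)*s)),3,(0,0,255),-1)
    cv2.imwrite(f"pics/{name}.png",im)
def rpy(): 
    s=env.state(); return s
E
python3 - <<'E'
from h import *
crop("top",230,110,360,210,"top_pads")
crop("side",180,150,350,265,"side_pads",4.7)
crop("top",160,130,290,270,"top_press",4.2)
for l in ["pad0","phone","pen_pot","coffee_cup","press","plate","stop_top","nut_top"]:
  for c in("top","side"):
    print(l,c,[(np.round(d["xyz"]).tolist(),round(d["conf"],2),np.round(proj(c,d["xyz"])[0]).tolist()) for d in env.look_for(c,l)])
E
```

```text
pad0 top [([788.0, -65.0, 22.0], 0.91, [295.0, 153.0]), ([327.0, -149.0, 22.0], 0.68, [321.0, 274.0]), ([630.0, -188.0, 25.0], 0.61, [329.0, 193.0]), ([854.0, 90.0, 21.0], 0.57, [254.0, 137.0]), ([636.0, -72.0, 21.0], 0.53, [298.0, 192.0])]
pad0 side [([320.0, -132.0, 21.0], 0.94, [363.0, 255.0]), ([788.0, -58.0, 19.0], 0.89, [255.0, 200.0]), ([621.0, -183.0, 21.0], 0.87, [309.0, 205.0]), ([842.0, 98.0, 20.0], 0.58, [214.0, 212.0]), ([627.0, -66.0, 21.0], 0.54, [286.0, 219.0])]
phone top [([500.0, -549.0, 63.0], 0.73, [428.0, 224.0]), ([487.0, 226.0, 48.0], 0.43, [218.0, 232.0])]
phone side [([492.0, -528.0, 60.0], 0.76, [391.0, 172.0])]
pen_pot top [([461.0, -90.0, 32.0], 0.95, [304.0, 238.0])]
pen_pot side [([455.0, -81.0, 70.0], 0.84, [325.0, 232.0]), ([557.0, 265.0, 24.0], 0.74, [229.0, 281.0])]
coffee_cup top [([421.0, 540.0, 124.0], 0.62, [127.0, 250.0])]
coffee_cup side []
press top [([562.0, 240.0, 25.0], 0.83, [215.0, 213.0])]
press side [([565.0, 267.0, 24.0], 0.84, [227.0, 280.0]), ([490.0, -526.0, 59.0], 0.24, [391.0, 172.0])]
plate top [([488.0, 229.0, 47.0], 0.84, [218.0, 232.0])]
plate side [([476.0, 229.0, 50.0], 0.91, [254.0, 284.0]), ([455.0, 361.0, 78.0], 0.6, [226.0, 308.0]), ([490.0, -528.0, 59.0], 0.34, [391.0, 172.0])]
stop_top top [([471.0, 347.0, 103.0], 0.58, [182.0, 236.0])]
stop_top side [([459.0, -84.0, 68.0], 0.73, [324.0, 232.0])]
nut_top top [([467.0, 341.0, 68.0], 0.49, [186.0, 238.0])]
nut_top side [([454.0, 361.0, 77.0], 0.67, [226.0, 308.0])]
```

View pics/top_pads.png

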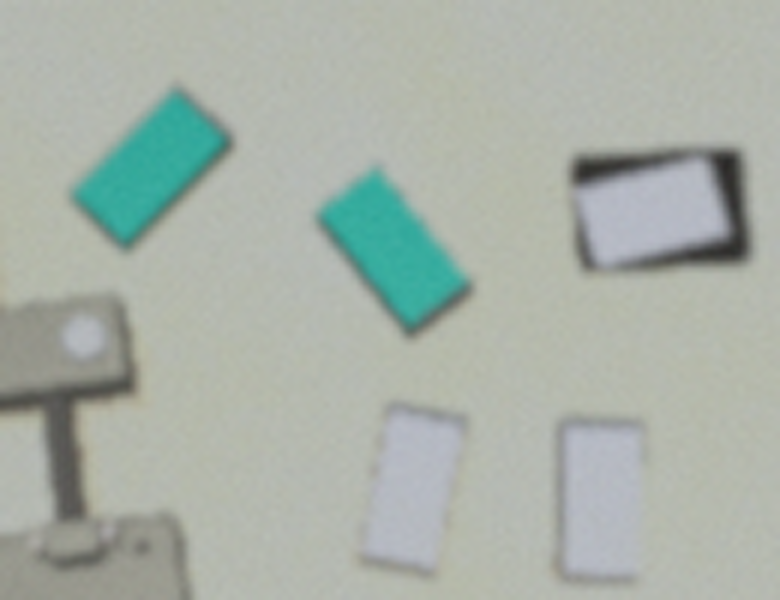

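View pics/side_pads.png

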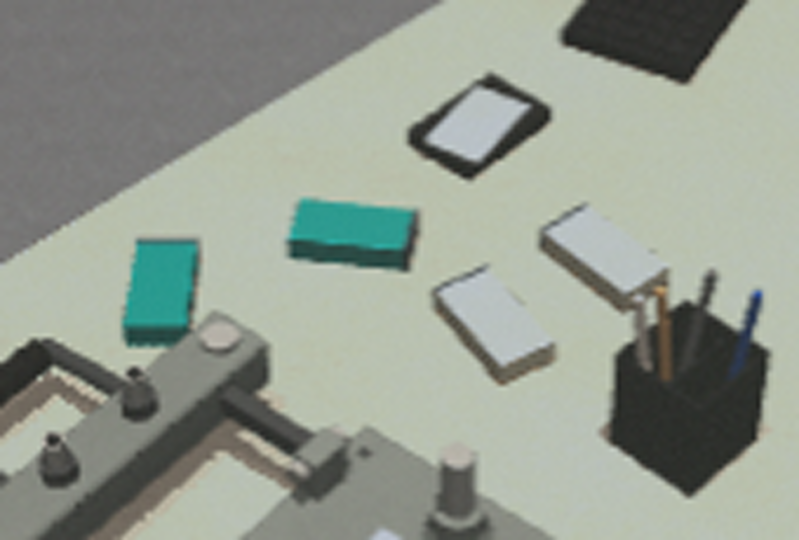

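View pics/top_press.png

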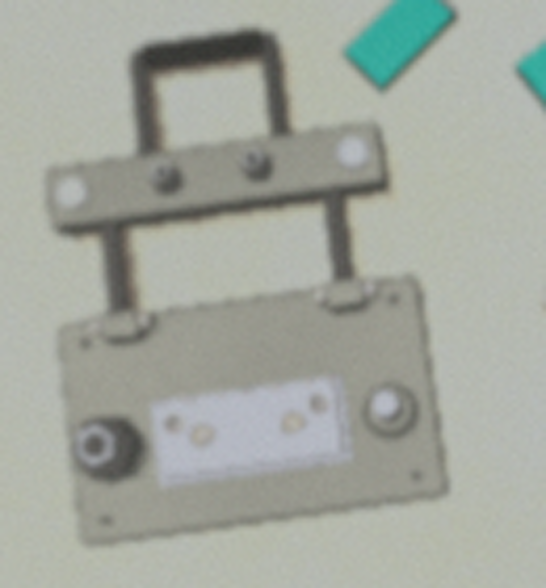

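```bash
python3 - <<'E'
from h import *
from scipy.optimize import least_squares
crop("side",190,230,310,335,"side_press",6)
crop("top",170,190,270,265,"top_press2",8)
crop("top",395,190,465,255,"top_phone",9)
E
```

```text
(no output)
```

View pics/side_press.png

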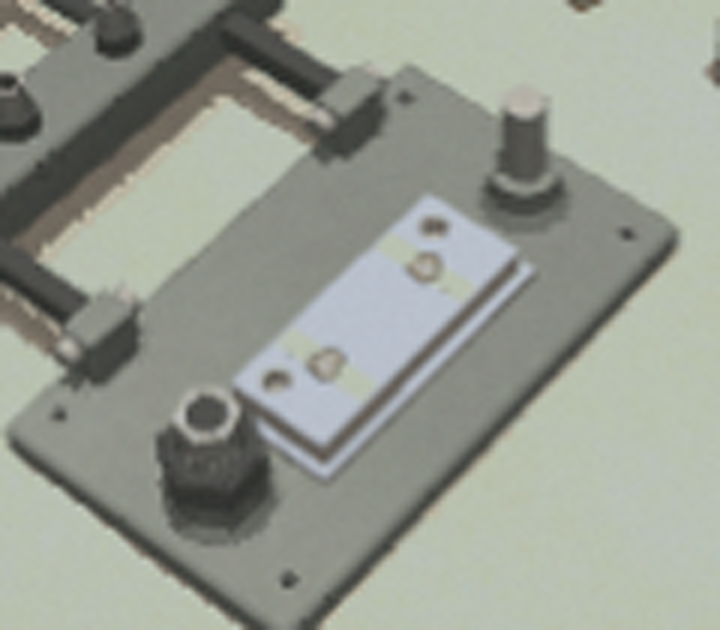

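View pics/top_press2.png

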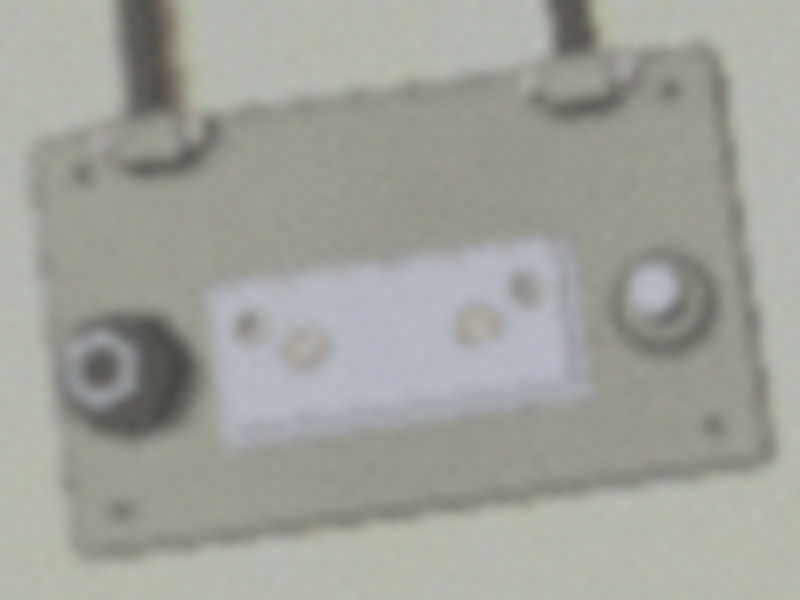

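View pics/top_phone.png

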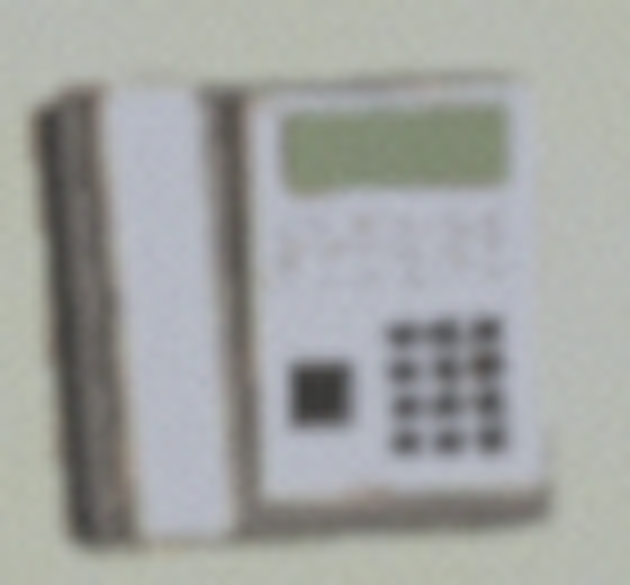

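```bash
cat > fit.py <<'E'
from h import *
from scipy.optimize import least_squares
def T(p,q):
    a=np.radians(p[2]);c,s=np.cos(a),np.sin(a)
    q=np.array(q,float); return np.c_[p[0]+c*q[:,0]-s*q[:,1],p[1]+s*q[:,0]+c*q[:,1],q[:,2]]
t8=lambda u,v:(u/8-.5+170,v/8-.5+190)
s6=lambda u,v:(u/6-.5+190,v/6-.5+230)
obs=[("top",t8(35,135),(100,165,24)),("top",t8(718,45),(100,-165,24)),("top",t8(772,460),(-100,-165,24)),("top",t8(85,555),(-100,165,24)),
("top",t8(208,287),(12,80,48)),("top",t8(568,240),(12,-80,48)),("top",t8(250,327),(-6,64,48)),("top",t8(527,289),(-6,-64,48)),("top",t8(655,288),(-20,-125,107.5)),
("side",s6(405,68),(100,-165,24)),("side",s6(678,232),(-100,-165,24)),("side",s6(10,432),(100,165,24)),
("side",s6(430,193),(12,-80,48)),("side",s6(520,255),(-52,-80,48)),("side",s6(233,382),(12,80,48)),("side",s6(325,455),(-52,80,48)),
("side",s6(434,226),(-6,-64,48)),("side",s6(276,380),(-6,64,48)),("side",s6(525,100),(-20,-125,107.5))]
def fit(cams,prt=True):
    ob=[o for o in obs if o[0] in cams]
    f=lambda p:np.concatenate([proj(o[0],T(p,[o[2]]))[0]-o[1] for o in ob])
    r=least_squares(f,[495,235,5],loss='soft_l1')
    if prt: print(cams,np.round(r.x,2)); print(np.round(f(r.x).reshape(-1,2),1).tolist())
    return r.x
E
python3 - <<'E'
from fit import *
fit(["top"]);fit(["side"]);p=fit(["top","side"])
for n,q in dict(seat=(-20,0,39),stop=(-20,125,100),post=(-20,-125,107)).items(): print(n,np.round(T(p,[q]),1))
# stop head height
for name,z in (("stop",None),("post",None)):
    t,s=(t8(100,370),s6(209,411)) if name=="stop" else (t8(655,288),s6(525,102))
    o1,d1=ray("top",[t]);o2,d2=ray("side",[s])
    A=np.c_[d1[0],-d2[0]];k=np.linalg.lstsq(A,o2-o1,rcond=None)[0]
    print(name,o1+d1[0]*k[0],o2+d2[0]*k[1])
E
```

```text
['top'] [508.93 226.17   6.65]
[[-0.7, -0.0], [0.2, -0.5], [0.3, 0.3], [-1.5, 0.1], [1.0, 0.4], [-1.1, 0.5], [0.6, -0.4], [0.3, -0.3], [0.1, -0.1]]
['side'] [504.93 229.6    7.38]
[[0.2, -1.3], [0.9, -1.1], [-1.4, -0.1], [-0.3, 0.5], [0.1, -0.4], [-0.3, 0.6], [0.0, -0.8], [0.2, 0.6], [0.3, 0.6], [-0.1, 0.4]]
['top', 'side'] [507.21 227.84   7.  ]
[[-1.3, 0.7], [-0.5, -0.2], [0.0, 0.5], [-1.7, 0.8], [0.6, 1.0], [-1.6, 0.8], [0.2, 0.2], [-0.2, 0.1], [-0.3, 0.2], [0.5, -1.8], [0.9, -1.5], [-1.5, -1.2], [-0.2, -0.1], [0.0, -0.9], [-0.4, -0.2], [-0.3, -1.6], [0.2, 0.0], [0.2, -0.3], [0.0, -0.1]]
seat [[487.4 225.4  39. ]]
stop [[472.1 349.5 100. ]]
post [[502.6 101.3 107. ]]
stop [471.48058832 348.95781345 100.86569497] [471.32791925 348.82678286 100.82465708]
post [503.52253088 100.37307648 103.79118477] [503.58323195 100.42089514 103.79997881]
```

```bash
cat >> h.py <<'E'
def avg(c,n=8):
    return np.mean([env.grab_frame(c).astype(np.float32) for _ in range(n)],0)[:,:,::-1]
def cropi(im,u0,v0,u1,v1,name,s,polys=()):
    a=cv2.resize(np.clip(im,0,255).astype(np.uint8)[v0:v1,u0:u1],None,fx=s,fy=s,interpolation=cv2.INTER_CUBIC)
    for P in polys:
        q=((P-[u0,v0]+.5)*s*8).astype(np.int32)
        cv2.polylines(a,[q.reshape(-1,1,2)],True,(0,0,255),1,cv2.LINE_AA,3)
    cv2.imwrite(f"pics/{name}.png",a)
E
python3 - <<'E'
from h import *
t=avg("top");s=avg("side");np.savez("start.npz",t=t,s=s)
import numpy as np
a=cv2.resize(np.clip(t*1.8,0,255).astype(np.uint8)[222:252,170:205],None,fx=11,fy=11,interpolation=cv2.INTER_CUBIC)
b=cv2.resize(np.clip(s*1.8,0,255).astype(np.uint8)[285:330,208:243],None,fx=11,fy=11,interpolation=cv2.INTER_CUBIC)
h=max(a.shape[0],b.shape[0]);o=np.zeros((h,a.shape[1]+b.shape[1],3),np.uint8);o[:a.shape[0],:a.shape[1]]=a;o[:b.shape[0],a.shape[1]:]=b
cv2.imwrite("pics/nut.png",o)
E
```

```text
(no output)
```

View pics/nut.png

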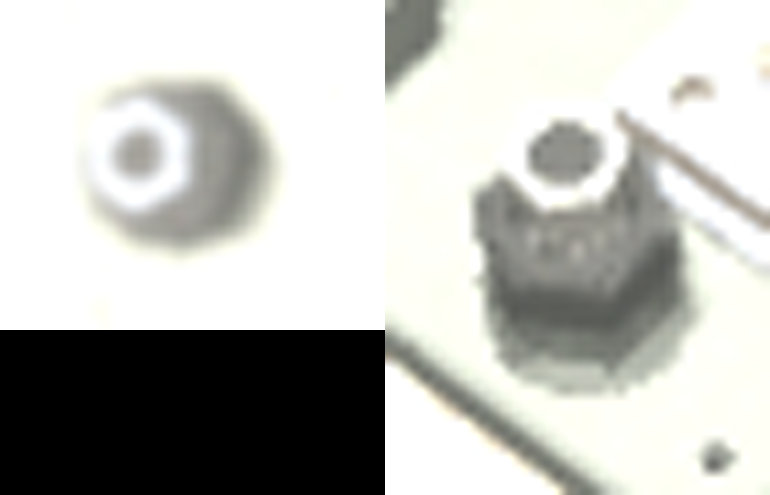

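```bash
cat > hexo.py <<'E'
from h import *
def hexp(c,x,y,z,af,th):
    a=np.radians(th+30+60*np.arange(6)); r=af/np.sqrt(3)
    return proj(c,np.c_[x+r*np.cos(a),y+r*np.sin(a),np.full(6,z)])
E
python3 - <<'E'
from hexo import *
d=np.load("start.npz");s=d["s"];t=d["t"]
rows=[]
for im,c,(u0,v0,u1,v1) in((t*1.6,"top",(170,222,205,252)),(s*1.6,"side",(208,285,243,330))):
    tiles=[]
    for th in (-3,7,17,27,37,47):
        x,y=471.8,349.2
        P=[hexp(c,x,y,72,50,th),hexp(c,x,y,52,50,th)]
        k=4
        cropi(im,u0,v0,u1,v1,"tmp",k,P); tiles.append(cv2.imread("pics/tmp.png")[:,:130])
    rows.append(np.hstack(tiles))
cv2.imwrite("pics/hexn.png",np.vstack(rows)); print(np.vstack(rows).shape)
E
```

```text
(300, 780, 3)
```

View pics/hexn.png

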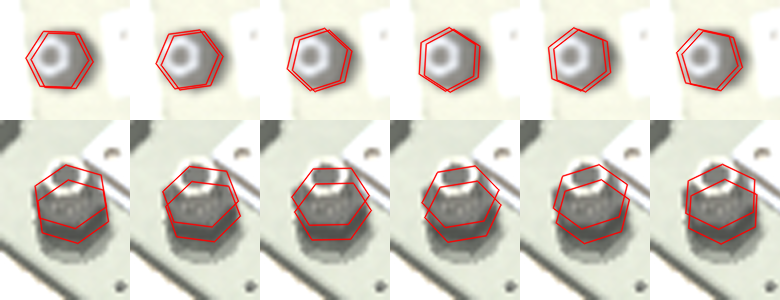

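```bash
python3 - <<'E'
from hexo import *
d=np.load("start.npz");s=d["s"];t=d["t"]
tiles=[]
for th in (5,10,15,20):
    x,y=471.8,349.2
    c="side";u0,v0,u1,v1=(205,285,243,335)
    cropi(s*1.6,u0,v0,u1,v1,"tmp",5,[hexp(c,x,y,z,50,th) for z in(72,52)]+[hexp(c,x,y,100.5,30,th)]); tiles.append(cv2.imread("pics/tmp.png"))
print(np.round(hexp("side",x,y,72,50,10),1))
A=np.hstack(tiles)
cv2.imwrite("pics/hexn2.png",A); print(A.shape)
E
```

```text
[[215.5 302.7]
 [218.8 310.2]
 [228.4 311. ]
 [234.6 304.3]
 [231.2 297. ]
 [221.7 296.2]]
(250, 760, 3)
```

View pics/hexn2.png

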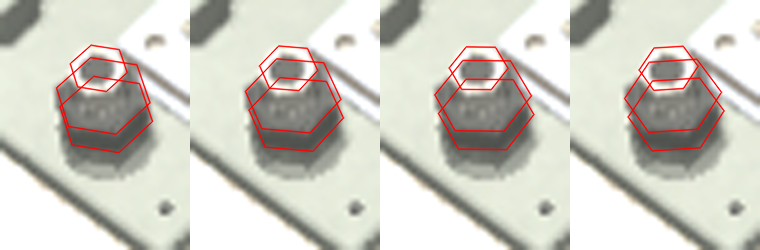

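```bash
cat > go.py <<'E'
import sys
from h import *
def d(x,y,z,yaw):
    s=env.state(); M=R.from_euler('xyz',s["ee_rot"],degrees=True)
    q=M.inv().apply(np.array([x,y,z])-s["ee_pos"])/1000
    dy=(yaw-s["ee_rot"][2]+180)%360-180
    print("t",round(s["time_s"],2),"pos",np.round(s["ee_pos"],1),"rot",np.round(s["ee_rot"],2),"j6",round(s["qpos"][5],1),"F",np.round(s["force"],1),"T",np.round(s["torque"],2),"w",round(s["gripper_width"],1))
    print("delta",np.round(q,4).tolist(),"turn",round(-dy,2))
if __name__=="__main__": d(*map(float,sys.argv[1:5]))
E
python3 go.py 472 349 231 43
```

```text
t 2.0 pos [ 130.4 -560.   230.9] rot [180.     0.    13.11] j6 -1.1 F [ 0.7 -0.7 -0.3] T [ 0.   -0.02 -0.06] w 91.3
delta [0.5389, -0.8079, -0.0001] turn -29.89
```

>>> jog_arm:
  deltas:
    - [[0.54,-0.808,0,-30,0.0912],[0.54,-0.808,0,-30,0.0912],[0.54,-0.808,0,-30,0.0912],[0.54,-0.808,0,-30,0.0912],[0.54,-0.808,0,-30,0.0912],[0.54,-0.808,0,-30,0.0912],[0.54,-0.808,0,-30,0.0912],[0.54,-0.808,0,-30,0.0912],[0.54,-0.808,0,-30,0.0912],[0.54,-0.808,0,-30,0.0912],[0.54,-0.808,0,-30,0.0912],[0.54,-0.808,0,-30,0.0912],[0.54,-0.808,0,-30,0.0912],[0.54,-0.808,0,-30,0.0912],[0.54,-0.808,0,-30,0.0912],[0.54,-0.808,0,-30,0.0912],[0.54,-0.808,0,-30,0.0912],[0.54,-0.808,0,-30,0.0912],[0.54,-0.808,0,-30,0.0912],[0.54,-0.808,0,-30,0.0912]]

```text
time_s: 3.67
ee_pos: [424.4, 222.1, 231.0]
ee_rot: [180.0, -0.0, 43.2]
force: [0.5, -0.7, 0.6]
gripper_width: 91.3
```

```bash
python3 go.py 502.7 101 150 45
```

```text
t 3.67 pos [424.4 222.1 231. ] rot [ 1.7997e+02 -2.0000e-02  4.3170e+01] j6 73.1 F [ 0.5 -0.7  0.6] T [-0.1  -0.05 -0.03] w 91.3
delta [-0.0258, 0.1418, 0.0811] turn -1.83
```

>>> jog_arm:
  deltas:
    - [[-0.0258,0.1418,0,0,0],[-0.0258,0.1418,0,0,0],[-0.0258,0.1418,0,0,0],[-0.0258,0.1418,0,0,0],[-0.0258,0.1418,0.02,0,0],[-0.0258,0.1418,0.06,0,0],[-0.0258,0.1418,0.09,0,0],[-0.0258,0.1418,0.1,0,0],[-0.0258,0.1418,0.1,0,0],[-0.0258,0.1418,0.1,0,0]]

```text
time_s: 4.5
ee_pos: [503.0, 98.8, 131.7]
ee_rot: [180.0, -0.0, 43.1]
force: [0.7, -0.1, 0.8]
gripper_width: 27.3
```

```bash
python3 go.py 502.7 101 124 45; python3 - <<'E'
from h import *
crop("side",200,220,330,320,"probe_side",5)
E
```

```text
t 4.5 pos [503.   98.8 131.7] rot [ 1.7997e+02 -4.0000e-02  4.3120e+01] j6 56.7 F [ 0.7 -0.1  0.8] T [-0.04 -0.07 -0.01] w 27.3
delta [0.0013, -0.0018, 0.0077] turn -1.88
```

View pics/probe_side.png

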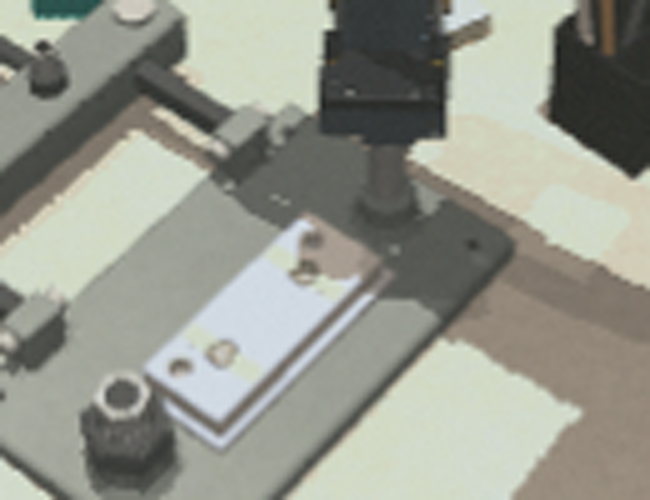

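>>> jog_arm:
  deltas:
    - [[0.001,-0.002,0,0,0],[0.001,-0.002,0,0,0],[0.001,-0.002,0.002,0,0],[0.001,-0.002,0.004,0,0],[0.001,-0.002,0.005,0,0],[0.001,-0.002,0.005,0,0],[0.001,-0.002,0.005,0,0]]

```text
time_s: 5.13
ee_pos: [501.6, 100.7, 125.8]
ee_rot: [-180.0, 0.0, 43.1]
force: [0.9, 1.1, 0.4]
gripper_width: 0.4
```

>>> jog_arm:
  deltas:
    - [[0,0,0.001,0,0],[0,0,0.001,0,0],[0,0,0.001,0,0]]

```text
time_s: 5.38
ee_pos: [501.7, 100.7, 124.8]
ee_rot: [-180.0, 0.0, 43.1]
force: [-1.1, 0.3, 0.1]
gripper_width: 0.6
```

>>> jog_arm:
  deltas:
    - [[0,0,0.001,0,0],[0,0,0.001,0,0],[0,0,0.001,0,0]]

```text
time_s: 5.63
ee_pos: [501.9, 100.8, 124.1]
ee_rot: [180.0, -0.0, 43.1]
force: [0.4, -0.2, 1.2]
gripper_width: 0.3
```

>>> jog_arm:
  deltas:
    - [[0,0,0.001,0,0],[0,0,0.001,0,0],[0,0,0.001,0,0]]

```text
time_s: 5.88
ee_pos: [501.9, 100.8, 124.1]
ee_rot: [180.0, -0.0, 43.1]
force: [-1.9, -0.5, 8.9]
gripper_width: 0.3
```

```bash
python3 go.py 471.8 349.2 124 45
```

```text
t 5.88 pos [501.9 100.8 124.1] rot [ 1.7997e+02 -4.0000e-02  4.3110e+01] j6 57.0 F [-1.9 -0.5  8.9] T [-0.13  0.41  0.01] w 0.3
delta [0.1478, -0.2019, 0.0001] turn -1.89
```

>>> jog_arm:
  deltas:
    - [[0,0,-0.03,0,0],[0.148,-0.202,-0.03,0,0],[0.148,-0.202,-0.03,0,0],[0.148,-0.202,-0.03,0,0],[0.148,-0.202,-0.03,0,0],[0.148,-0.202,-0.03,0,0],[0.148,-0.202,-0.03,0,0],[0.148,-0.202,-0.03,0,0],[0.148,-0.202,-0.01,0,0],[0.148,-0.202,0.001,0,0],[0.148,-0.202,0.001,0,0],[0.148,-0.202,0.001,0,0]]

```text
time_s: 6.88
ee_pos: [471.3, 348.4, 121.0]
ee_rot: [-180.0, 0.1, 43.1]
force: [-0.4, -0.3, 0.2]
gripper_width: 0.7
```

>>> jog_arm:
  deltas:
    - [[0,0,0.002,0,0],[0,0,0.003,0,0],[0,0,0.003,0,0],[0,0,0.003,0,0]]

```text
time_s: 7.22
ee_pos: [472.0, 349.2, 119.4]
ee_rot: [180.0, -0.0, 43.1]
force: [0.2, 0.1, 0.0]
gripper_width: 0.7
```

>>> jog_arm:
  deltas:
    - [[0,0,0.001,0,0],[0,0,0.001,0,0],[0,0,0.001,0,0]]

```text
time_s: 7.47
ee_pos: [471.7, 349.3, 118.0]
ee_rot: [180.0, -0.0, 43.1]
force: [0.4, 0.1, 0.4]
gripper_width: 0.7
```

>>> jog_arm:
  deltas:
    - [[0,0,0.001,0,0],[0,0,0.001,0,0],[0,0,0.001,0,0]]

```text
time_s: 7.72
ee_pos: [471.6, 349.4, 116.8]
ee_rot: [180.0, 0.0, 43.1]
force: [0.2, -0.1, 0.2]
gripper_width: 0.7
```

```bash
python3 go.py 471.8 349.2 124 45
```

```text
t 7.72 pos [471.6 349.4 116.8] rot [1.800e+02 1.000e-02 4.311e+01] j6 82.3 F [ 0.2 -0.1  0.2] T [-0.02 -0.05 -0.01] w 0.7
delta [0.0, 0.0002, -0.0072] turn -1.89
```

>>> jog_arm:
  deltas:
    - [[0,0,0.001,0,0],[0,0,0.001,0,0],[0,0,0.001,0,0]]

```text
time_s: 7.97
ee_pos: [471.8, 349.5, 116.2]
ee_rot: [180.0, -0.0, 43.1]
force: [-0.6, 0.2, 3.7]
gripper_width: 0.5
```

>>> jog_arm:
  deltas:
    - [[0,0,0.001,0,0],[0,0,0.001,0,0],[0,0,0.001,0,0]]

```text
time_s: 8.22
ee_pos: [472.0, 349.5, 116.2]
ee_rot: [180.0, -0.1, 43.1]
force: [-1.8, -0.9, 7.7]
gripper_width: 0.3
```

>>> jog_arm:
  deltas:
    - [[0,0,0.001,0,0],[0,0,0.001,0,0],[0,0,0.001,0,0]]

```text
time_s: 8.47
ee_pos: [472.1, 349.6, 116.1]
ee_rot: [180.0, -0.1, 43.1]
force: [-2.0, -2.0, 13.3]
gripper_width: 0.5
```

>>> jog_arm:
  deltas:
    - [[0,0,-0.025,-2,0.0912],[0,0,-0.035,-2,0.0912],[0,0,-0.035,-2,0.0912],[0,0,-0.035,-2,0.0912],[0,0,-0.035,-2,0.0912],[0,0,-0.035,-2,0.0912],[0,0,-0.035,-2,0.0912],[0,0,-0.035,-2,0.0912],[0,0,-0.035,-2,0.0912],[0,0,0.0,-2,0.0912],[0,0,0.03,-2,0.0912],[0,0,0.045,-2,0.0912],[0,0,0.045,-2,0.0912]]

```text
time_s: 9.55
ee_pos: [470.1, 348.8, 66.1]
ee_rot: [-179.9, 0.3, 45.1]
force: [-0.3, -0.3, -0.5]
gripper_width: 84.3
```

```bash
python3 go.py 471.8 349.3 71.5 45
```

```text
t 9.55 pos [470.1 348.8  66.1] rot [-179.91    0.29   45.09] j6 80.3 F [-0.3 -0.3 -0.5] T [-0.07 -0.06  0.04] w 84.3
delta [0.0016, 0.0009, -0.0054] turn 0.09
```

>>> jog_arm:
  deltas:
    - [[0.001,0,-0.005,0,0.0912],[0.001,0,-0.005,0,0.0912],[0.001,0,-0.005,0,0.0912],[0.001,0,-0.005,0,0.045],[0.001,0,-0.005,0,0.045],[0.001,0,-0.005,0,0.045],[0.001,0,-0.005,0,0.045],[0.001,0,-0.005,0,0.045],[0.001,0,-0.005,0,0.045],[0.001,0,-0.005,0,0.045],[0.001,0,-0.005,0,0.045],[0.001,0,-0.005,0,0.045]]
  grip_force: 15

```text
time_s: 10.55
ee_pos: [472.0, 350.4, 74.0]
ee_rot: [-180.0, 0.0, 45.1]
force: [-2.4, 2.2, 2.2]
gripper_width: 52.4
```

```bash
python3 go.py 471.8 349.3 71.5 45; python3 - <<'E'
from h import *
crop("side",180,220,310,330,"nutgrip",5)
E
```

```text
t 10.55 pos [472.  350.4  74. ] rot [-179.95    0.     45.08] j6 80.3 F [-2.4  2.2  2.2] T [ 0.3   0.33 -0.21] w 52.4
delta [-0.0009, 0.0006, 0.0025] turn 0.08
```

View pics/nutgrip.png

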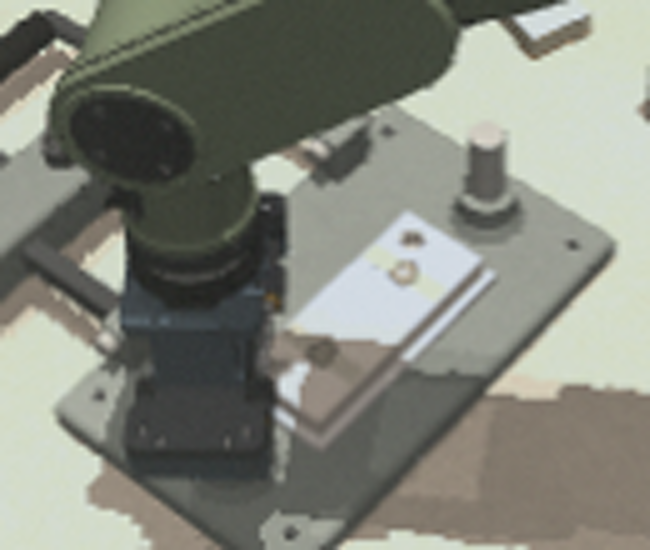

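>>> jog_arm:
  deltas:
    - [[-0.001,0.0005,0.001,4,0.045],[-0.001,0.0005,0.001,4,0.045],[-0.001,0.0005,0.001,4,0.045],[-0.001,0.0005,0.001,4,0.045],[-0.001,0.0005,0.001,4,0.045],[-0.001,0.0005,0.001,4,0.045]]
  grip_force: 45

```text
time_s: 11.1
ee_pos: [470.9, 349.4, 73.7]
ee_rot: [-179.9, 0.1, 41.1]
force: [-6.6, 1.9, 7.9]
gripper_width: 50.5
```

```bash
python3 go.py 471.8 349.3 71.5 45
```

```text
t 11.1 pos [470.9 349.4  73.7] rot [-1.799e+02  6.000e-02  4.108e+01] j6 84.2 F [-6.6  1.9  7.9] T [ 0.32  1.13 -0.07] w 50.5
delta [0.0006, 0.0007, 0.0022] turn -3.92
```

>>> jog_arm:
  deltas:
    - [[0.0005,0,-0.0005,-6,0.045],[0.0005,0,-0.001,-12,0.045],[0.0005,0,-0.001,-18,0.045],[0.0005,0,-0.0015,-24,0.045],[0.0005,0,-0.0015,-24,0.045]]
  grip_force: 45

```text
time_s: 11.52
ee_pos: [471.2, 349.2, 75.1]
ee_rot: [-179.9, 0.1, 65.3]
force: [-5.1, 0.8, 7.8]
gripper_width: 50.7
```

```bash
python3 go.py 471.8 349.3 71.5 45
```

```text
t 11.52 pos [471.2 349.2  75.1] rot [-1.7989e+02  8.0000e-02  6.5310e+01] j6 60.0 F [-5.1  0.8  7.8] T [0.09 1.05 0.16] w 50.7
delta [0.0003, 0.0005, 0.0036] turn 20.31
```

>>> jog_arm:
  deltas:
    - [[0.0,0,-0.0005,-6,0.045],[0.0,0,-0.0007,-12,0.045],[0.0,0,-0.001,-18,0.045],[0.0,0,-0.0015,-24,0.045],[0.0,0,-0.0018,-30,0.045],[0.0,0,-0.0018,-30,0.045],[0.0,0,-0.0018,-30,0.045]]

```text
time_s: 12.1
ee_pos: [471.6, 349.1, 76.8]
ee_rot: [-179.9, 0.0, 95.2]
force: [-5.3, 0.4, 6.5]
gripper_width: 50.5
```

>>> jog_arm:
  deltas:
    - [[0.0,0,0,0,0.0912],[0,0,0,0,0.0912],[0,0,0,0,0.0912],[0,0,0,0,0.0912],[0,0,-0.01,0,0.0912],[0,0,-0.05,0,0.0912],[0,0,-0.09,0,0.0912],[0,0,-0.12,0,0.0912],[0,0,-0.12,0,0.0912]]

```text
time_s: 12.85
ee_pos: [475.8, 351.6, 204.3]
ee_rot: [179.3, -0.4, 95.1]
force: [1.8, 0.2, -0.1]
gripper_width: 91.3
```

```bash
python3 go.py 471.8 349.3 71.5 45; python3 - <<'E'
from hexo import *
t=avg("top",3);s=avg("side",3)
cropi(t*1.6,165,215,210,260,"t1",8); cropi(s*1.6,200,285,245,335,"s1",8)
E
```

```text
t 12.85 pos [475.8 351.6 204.3] rot [179.26  -0.41  95.11] j6 30.3 F [ 1.8  0.2 -0.1] T [-0.05 -0.09 -0.04] w 91.3
delta [-0.0029, -0.0059, 0.1327] turn 50.11
```

View pics/s1.png

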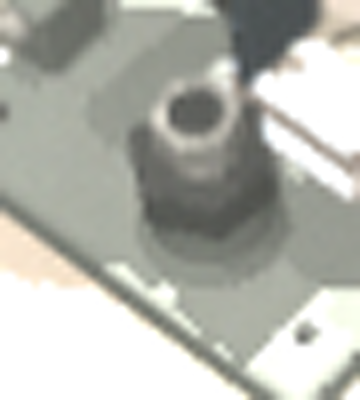

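View pics/t1.png

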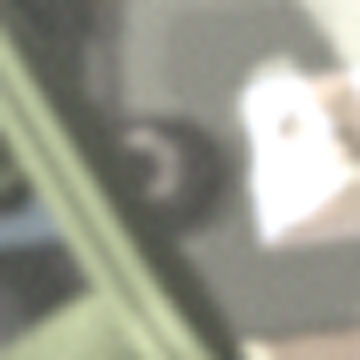

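```bash
python3 - <<'E'
from hexo import *
d=np.load("start.npz");s=d["s"];t=d["t"]
rows=[]
x,y=471.8,349.3
for im,c,(u0,v0,u1,v1) in((t*1.1,"top",(172,225,192,247)),(s*1.1,"side",(214,287,236,309))):
    tiles=[]
    for th in (0,10,20,30,40,50):
        cropi(im,u0,v0,u1,v1,"tmp",6,[hexp(c,x,y,99.2,30,th)]); tiles.append(cv2.imread("pics/tmp.png")[:,:120])
    rows.append(np.hstack(tiles))
A=np.vstack(rows);cv2.imwrite("pics/hexs.png",A); print(A.shape)
# numeric: brightness inside hex ring minus outside
for c,im in(("top",t),("side",s)):
    g=im.mean(2); best=[]
    for th in range(0,60,5):
        b=[]
        for dx in np.arange(-1.5,1.6,.5):
            for dy in np.arange(-1.5,1.6,.5):
                S=[]
                for af,w in((27,1),(34,-1)):
                    P=hexp(c,x,y,99.2,af,th); Q=np.concatenate([P+(np.roll(P,-1,0)-P)*k for k in np.linspace(0,1,8,endpoint=False)]).astype(np.float32)+np.float32([dx,dy])
                    S.append(w*cv2.remap(g.astype(np.float32),Q[:,0].copy(),Q[:,1].copy(),cv2.INTER_CUBIC).mean())
                b.append(sum(S))
        best.append((th,round(float(max(b)),1)))
    print(c,best)
E
```

```text
(264, 720, 3)
top [(0, 22.0), (5, 22.3), (10, 22.4), (15, 22.7), (20, 23.0), (25, 23.0), (30, 23.1), (35, 22.9), (40, 22.7), (45, 22.4), (50, 22.2), (55, 22.1)]
side [(0, 40.6), (5, 41.6), (10, 42.3), (15, 43.3), (20, 44.3), (25, 44.9), (30, 44.7), (35, 44.1), (40, 43.0), (45, 41.6), (50, 40.4), (55, 39.9)]
```

View pics/hexs.png

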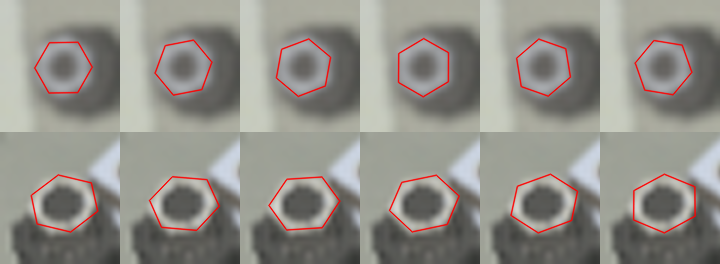

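```bash
python3 go.py 471.8 349.3 101 57
```

```text
t 13.15 pos [471.7 348.8 194.6] rot [-1.7983e+02  1.1000e-01  9.5110e+01] j6 30.3 F [ 0.8  0.2 -0.2] T [-0.04 -0.17  0.01] w 91.8
delta [0.0007, 0.0004, 0.0936] turn 38.11
```

>>> jog_arm:
  deltas:
    - [[0,0,0,7,0.06],[0,0,0,14,0.06],[0,0,0.02,21,0.06],[0,0,0.04,28,0.06],[0,0,0.06,35,0.06],[0,0,0.08,38,0.06],[0,0,0.093,38,0.06],[0,0,0.093,38,0.06],[0,0,0.093,38,0.06],[0,0,0.093,38,0.06]]
  grip_force: 10

```text
time_s: 13.98
ee_pos: [472.7, 349.6, 103.5]
ee_rot: [180.0, -0.0, 57.1]
force: [-0.0, 1.2, -0.3]
gripper_width: 60.1
```

```bash
python3 go.py 471.8 349.3 101 57
```

```text
t 13.98 pos [472.7 349.6 103.5] rot [ 1.7999e+02 -1.0000e-02  5.7120e+01] j6 68.2 F [-0.   1.2 -0.3] T [-0.05 -0.07 -0.03] w 60.1
delta [-0.0007, -0.0007, 0.0025] turn 0.12
```

>>> jog_arm:
  deltas:
    - [[-0.0007,-0.0007,0.0025,0,0.06],[-0.0007,-0.0007,0.0025,0,0.025],[-0.0007,-0.0007,0.0025,0,0.025],[-0.0007,-0.0007,0.0025,0,0.025],[-0.0007,-0.0007,0.0025,0,0.025],[-0.0007,-0.0007,0.0025,0,0.025],[-0.0007,-0.0007,0.0025,0,0.025],[-0.0007,-0.0007,0.0025,0,0.025]]
  grip_force: 25

```text
time_s: 14.65
ee_pos: [471.3, 349.4, 101.0]
ee_rot: [-180.0, -0.0, 57.1]
force: [-1.3, 1.2, 2.5]
gripper_width: 30.1
```

```bash
python3 go.py 471.8 349.3 101 57
```

```text
t 14.65 pos [471.3 349.4 101. ] rot [-1.7998e+02 -2.0000e-02  5.7090e+01] j6 68.3 F [-1.3  1.2  2.5] T [ 0.1   0.23 -0.09] w 30.1
delta [0.0002, 0.0005, -0.0] turn 0.09
```

>>> jog_arm:
  deltas:
    - [[0,0,-0.0004,-7,0.025],[0,0,-0.0008,-14,0.025],[0,0,-0.0012,-21,0.025],[0,0,-0.0016,-28,0.025],[0,0,-0.002,-35,0.025],[0,0,-0.0023,-42,0.025],[0,0,-0.0027,-49,0.025],[0,0,-0.0031,-56,0.025],[0,0,-0.0035,-63,0.025],[0,0,-0.0039,-70,0.025],[0,0,-0.0043,-77,0.025],[0,0,-0.0047,-84,0.025],[0,0,-0.0051,-91,0.025],[0,0,-0.0054,-98,0.025],[0,0,-0.0058,-105,0.025],[0,0,-0.0062,-112,0.025],[0,0,-0.0066,-119,0.025],[0,0,-0.007,-126,0.025],[0,0,-0.0074,-133,0.025],[0,0,-0.0078,-140,0.025]]

```text
time_s: 16.32
ee_pos: [471.7, 350.2, 108.8]
ee_rot: [179.9, 0.1, -162.6]
force: [-0.4, 3.4, 0.1]
gripper_width: 30.1
```

>>> jog_arm:
  deltas:
    - [[0,0,0,-2,0.025],[0,0,0,-2,0.025],[0,0,0,-2,0.025],[0,0,0,-2,0.025]]

```text
time_s: 16.65
ee_pos: [471.7, 350.2, 108.9]
ee_rot: [179.9, 0.1, -161.0]
force: [-1.2, 4.7, 2.2]
gripper_width: 29.6
```

```bash
python3 go.py 471.8 349.3 101 57
```

```text
t 16.65 pos [471.7 350.2 108.9] rot [ 1.7990e+02  9.0000e-02 -1.6095e+02] j6 -73.7 F [-1.2  4.7  2.2] T [1.22 0.22 0.08] w 29.6
delta [0.0002, -0.0009, 0.0079] turn 142.05
```

>>> jog_arm:
  deltas:
    - [[0,0,0,0,0.06],[0,0,0,0,0.06],[0,0,0,0,0.06],[0,0,0,0,0.06],[0,0,-0.02,0,0.06],[0,0,-0.035,0,0],[0,0,-0.035,0,0],[0,0,-0.035,0,0],[0,0,-0.035,0,0],[0,0,-0.035,0,0],[0,0,-0.03,0,0],[0,0,-0.025,0,0],[0,0,-0.02,0,0],[0,0,-0.019,0,0],[0,0,-0.018,0,0],[0,0,-0.018,0,0],[0,0,-0.018,0,0]]

```text
time_s: 18.07
ee_pos: [471.5, 349.2, 126.5]
ee_rot: [-180.0, 0.0, -160.9]
force: [0.2, -0.6, 0.3]
gripper_width: 0.2
```

>>> jog_arm:
  deltas:
    - [[0,0,0.001,0,0],[0,0,0.001,0,0],[0,0,0.001,0,0]]

```text
time_s: 18.32
ee_pos: [471.5, 349.2, 125.6]
ee_rot: [-180.0, 0.0, -160.9]
force: [0.1, 0.3, -0.3]
gripper_width: 0.6
```

>>> jog_arm:
  deltas:
    - [[0,0,0.001,0,0],[0,0,0.001,0,0],[0,0,0.001,0,0]]

```text
time_s: 18.57
ee_pos: [471.4, 349.1, 124.5]
ee_rot: [-180.0, -0.0, -160.9]
force: [-1.2, 0.2, 0.1]
gripper_width: 0.3
```

>>> jog_arm:
  deltas:
    - [[0,0,0.001,0,0],[0,0,0.001,0,0],[0,0,0.001,0,0]]

```text
time_s: 18.82
ee_pos: [471.6, 349.3, 124.2]
ee_rot: [180.0, 0.0, -160.9]
force: [-1.0, -0.8, 4.0]
gripper_width: 0.3
```

>>> jog_arm:
  deltas:
    - [[0,0,-0.03,0,0.0912],[0,0,-0.035,-5,0.0912],[0,0,-0.035,-10,0.0912],[0,0,-0.035,-16,0.0912],[0,0,-0.035,-16,0.0912],[0,0,-0.035,-16,0.0912],[0,0,-0.035,-16,0.0912],[0,0,-0.035,-16,0.0912],[0,0,-0.035,-16,0.0912],[0,0,-0.02,-16,0.0912],[0,0,0.01,-16,0.0912],[0,0,0.035,-16,0.0912],[0,0,0.044,-16,0.0912],[0,0,0.044,-16,0.0912],[0,0,0.044,-16,0.0912]]

```text
time_s: 20.07
ee_pos: [471.8, 349.3, 79.8]
ee_rot: [-180.0, 0.0, -144.9]
force: [0.3, -0.4, 0.2]
gripper_width: 90.7
```

```bash
python3 go.py 471.8 349.3 76.8 215.1
```

```text
t 20.07 pos [471.8 349.3  79.8] rot [-1.7999e+02  1.0000e-02 -1.4490e+02] j6 -89.7 F [ 0.3 -0.4  0.2] T [ 0.14 -0.15 -0.02] w 90.7
delta [-0.0, -0.0001, 0.003] turn -0.0
```

>>> jog_arm:
  deltas:
    - [[0,0,0.003,0,0.0912],[0,0,0.003,0,0.0912],[0,0,0.003,0,0.045],[0,0,0.003,0,0.045],[0,0,0.003,0,0.045],[0,0,0.003,0,0.045],[0,0,0.003,0,0.045],[0,0,0.003,0,0.045],[0,0,0.003,0,0.045],[0,0,0.003,0,0.045],[0,0,0.003,0,0.045],[0,0,0.003,0,0.045]]
  grip_force: 45

```text
time_s: 21.07
ee_pos: [471.2, 349.6, 76.7]
ee_rot: [179.9, 0.0, -144.9]
force: [-2.0, 2.2, 2.3]
gripper_width: 50.5
```

>>> jog_arm:
  deltas:
    - [[0,0,0.0003,6,0.045],[0,0,0.0007,12,0.045],[0,0,0.001,18,0.045],[0,0,0.0013,24,0.045],[0,0,0.0017,30,0.045],[0,0,0.002,36,0.045],[0,0,0.0023,42,0.045],[0,0,0.0026,48,0.045],[0,0,0.0026,48,0.045]]

```text
time_s: 21.82
ee_pos: [471.1, 349.8, 74.0]
ee_rot: [180.0, -0.0, 167.0]
force: [-2.2, 4.1, 0.9]
gripper_width: 50.7
```

```bash
python3 go.py 471.8 349.3 73.7 161.1
```

```text
t 21.82 pos [471.1 349.8  74. ] rot [ 1.7995e+02 -3.0000e-02  1.6702e+02] j6 -41.6 F [-2.2  4.1  0.9] T [ 0.74  0.38 -0.24] w 50.7
delta [-0.0008, -0.0004, 0.0003] turn 5.92
```

>>> jog_arm:
  deltas:
    - [[0,0,0.0002,4,0.045],[0,0,0.0003,6,0.045],[0,0,0.0003,6,0.045],[0,0,0.0003,6,0.045]]
  grip_force: 55

```text
time_s: 22.15
ee_pos: [471.1, 349.8, 73.7]
ee_rot: [180.0, -0.0, 161.3]
force: [-3.7, 3.3, 1.3]
gripper_width: 49.7
```

```bash
python3 go.py 471.8 349.3 73.7 161.1
```

```text
t 22.15 pos [471.1 349.8  73.7] rot [ 1.7995e+02 -4.0000e-02  1.6130e+02] j6 -35.9 F [-3.7  3.3  1.3] T [0.88 0.51 0.05] w 49.7
delta [-0.0008, -0.0003, 0.0] turn 0.2
```

>>> jog_arm:
  deltas:
    - [[0,0,0,3,0.045],[0,0,0,3,0.045],[0,0,0,3,0.045],[0,0,0,3,0.045]]

```text
time_s: 22.48
ee_pos: [471.1, 349.9, 73.6]
ee_rot: [180.0, -0.0, 158.5]
force: [-3.3, 4.2, 1.7]
gripper_width: 49.8
```

```bash
python3 go.py 471.8 349.3 73.7 161.1
```

```text
t 22.48 pos [471.1 349.9  73.6] rot [ 1.7998e+02 -1.0000e-02  1.5848e+02] j6 -33.0 F [-3.3  4.2  1.7] T [1.   0.5  0.92] w 49.8
delta [-0.0009, -0.0003, -0.0001] turn -2.62
```

>>> jog_arm:
  deltas:
    - [[0,0,0,3,0.045],[0,0,0,3,0.045],[0,0,0,3,0.045],[0,0,0,3,0.045]]

```text
time_s: 22.82
ee_pos: [471.1, 349.9, 73.7]
ee_rot: [180.0, 0.0, 155.6]
force: [-3.7, 4.9, 2.4]
gripper_width: 49.6
```

```bash
python3 go.py 471.8 349.3 73.7 161.1
```

```text
t 22.82 pos [471.1 349.9  73.7] rot [1.7999e+02 1.0000e-02 1.5560e+02] j6 -30.1 F [-3.7  4.9  2.4] T [1.04 0.61 1.47] w 49.6
delta [-0.0009, -0.0002, -0.0] turn -5.5
```

>>> jog_arm:
  deltas:
    - [[0,0,0,0,0.0912],[0,0,0,0,0.0912],[0,0,0,0,0.0912],[0,0,0,0,0.0912],[0,0,-0.03,0,0.0912],[0,0,-0.06,0,0.0912],[0,0,-0.09,0,0.0912],[0,0,-0.09,0,0.0912]]

```text
time_s: 23.48
ee_pos: [474.6, 350.8, 169.8]
ee_rot: [179.4, 0.4, 155.1]
force: [0.6, 0.9, -0.1]
gripper_width: 91.2
```

```bash
python3 go.py 487.4 225.4 130 97
```

```text
t 23.48 pos [474.6 350.8 169.8] rot [179.44   0.36 155.11] j6 -29.7 F [ 0.6  0.9 -0.1] T [ 0.07 -0.19 -0.01] w 91.2
delta [-0.0642, -0.1087, 0.0391] turn 58.11
```

>>> jog_arm:
  deltas:
    - [[-0.0642,-0.109,-0.01,7,0.0912],[-0.0642,-0.109,-0.01,14,0.0912],[-0.0642,-0.109,-0.01,21,0.0912],[-0.0642,-0.109,-0.01,28,0.0912],[-0.0642,-0.109,-0.01,35,0.0912],[-0.0642,-0.109,-0.01,42,0.0912],[-0.0642,-0.109,-0.01,49,0.0912],[-0.0642,-0.109,-0.01,56,0.0912],[-0.0642,-0.109,-0.01,58,0.0912],[-0.0642,-0.109,0.01,58,0.0912],[-0.0642,-0.109,0.03,58,0.0912],[-0.0642,-0.109,0.03,58,0.0912],[-0.0642,-0.109,0.03,58,0.0912]]

```text
time_s: 24.57
ee_pos: [483.2, 222.6, 132.7]
ee_rot: [-179.8, 0.1, 97.1]
force: [-0.0, -0.5, 0.0]
gripper_width: 91.0
```

```bash
python3 go.py 487.4 225.4 56 97; python3 - <<'E'
from h import *
crop("side",190,220,310,330,"preplate",5)
crop("top",165,180,275,270,"preplate_t",6)
E
```

```text
t 24.57 pos [483.2 222.6 132.7] rot [-1.7985e+02  7.0000e-02  9.7110e+01] j6 16.4 F [-0.  -0.5  0. ] T [ 0.02 -0.18 -0.04] w 91.0
delta [0.0023, 0.0047, 0.0767] turn 0.11
```

View pics/preplate.png

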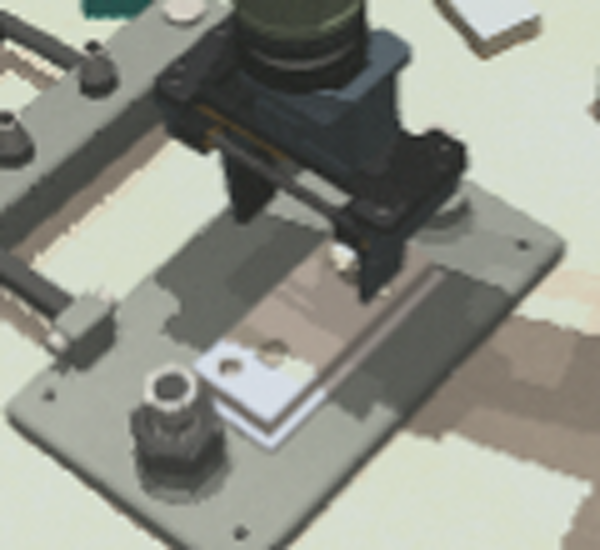

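View pics/preplate_t.png

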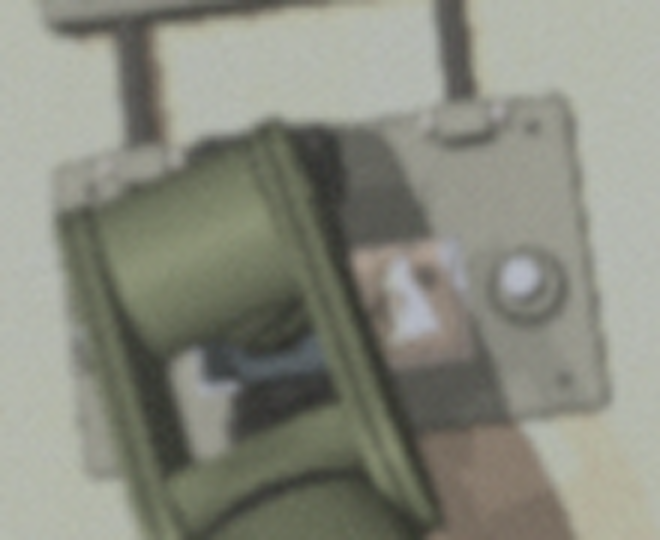

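>>> jog_arm:
  deltas:
    - [[0,0,0.03,0,0.0912],[0,0,0.06,0,0.0912],[0,0,0.07,0,0.0912],[0,0,0.07,0,0.0912],[0,0,0.07,0,0.0912],[0,0,0.07,0,0.0912]]

```text
time_s: 25.17
ee_pos: [485.2, 223.8, 65.4]
ee_rot: [179.8, -0.1, 97.1]
force: [0.0, 0.7, 0.5]
gripper_width: 91.1
```

```bash
python3 go.py 487.4 225.4 56 97
```

```text
t 25.17 pos [485.2 223.8  65.4] rot [ 1.7981e+02 -5.0000e-02  9.7110e+01] j6 16.4 F [0.  0.7 0.5] T [-0.03 -0.11  0.01] w 91.1
delta [0.0013, 0.0024, 0.0094] turn 0.11
```

Now down and close gently, so the jaws centre themselves on the plate.

>>> jog_arm:
  deltas:
    - [[0.0013,0.002,0.0094,0,0.0912],[0.0013,0.002,0.0094,0,0.0912],[0.0013,0.002,0.0094,0,0.0912],[0.0013,0.002,0.0094,0,0.06],[0.0013,0.002,0.0094,0,0.06],[0.0013,0.002,0.0094,0,0.06],[0.0013,0.002,0.0094,0,0.06],[0.0013,0.002,0.0094,0,0.06],[0.0013,0.002,0.0094,0,0.06],[0.0013,0.002,0.0094,0,0.06]]
  grip_force: 8

```text
time_s: 26.0
ee_pos: [485.9, 224.9, 54.4]
ee_rot: [180.0, 0.0, 97.1]
force: [0.1, -0.8, 0.4]
gripper_width: 63.7
```

```bash
python3 go.py 487.4 225.4 56 97
```

```text
t 26.0 pos [485.9 224.9  54.4] rot [179.97   0.    97.11] j6 16.5 F [ 0.1 -0.8  0.4] T [ 0.02 -0.21  0.05] w 63.7
delta [0.0003, 0.0016, -0.0016] turn 0.11
```

>>> jog_arm:
  deltas:
    - [[0,0,0,0,0.06],[0,0,0,0,0.06],[0,0,-0.01,0,0.06],[0,0,-0.03,0,0.06],[0,0,-0.05,0,0.06],[0,0,-0.05,0,0.06],[0,0,-0.05,0,0.06],[0,0,-0.05,0,0.06],[0,0,-0.05,0,0.06],[0,0,-0.05,0,0.06]]
  grip_force: 30

```text
time_s: 26.83
ee_pos: [484.8, 224.4, 103.0]
ee_rot: [-179.8, 0.1, 97.1]
force: [0.5, -0.5, -2.6]
gripper_width: 63.5
```

```bash
python3 go.py 485.9 224.9 104.4 97.1; python3 - <<'E'
from h import *
t=avg("top");s=avg("side");np.savez("held0.npz",t=t,s=s)
cropi(s,190,200,310,310,"held_s",5);cropi(t,165,180,275,270,"held_t",6)
E
```

```text
t 26.83 pos [484.8 224.4 103. ] rot [-1.7985e+02  5.0000e-02  9.7110e+01] j6 16.5 F [ 0.5 -0.5 -2.6] T [-0.   -0.1  -0.01] w 63.5
delta [0.0004, 0.0012, -0.0014] turn 0.01
```

View pics/held_s.png

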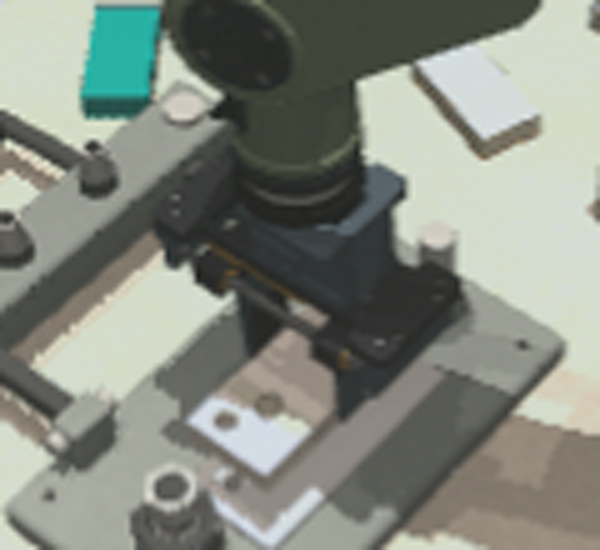

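View pics/held_t.png

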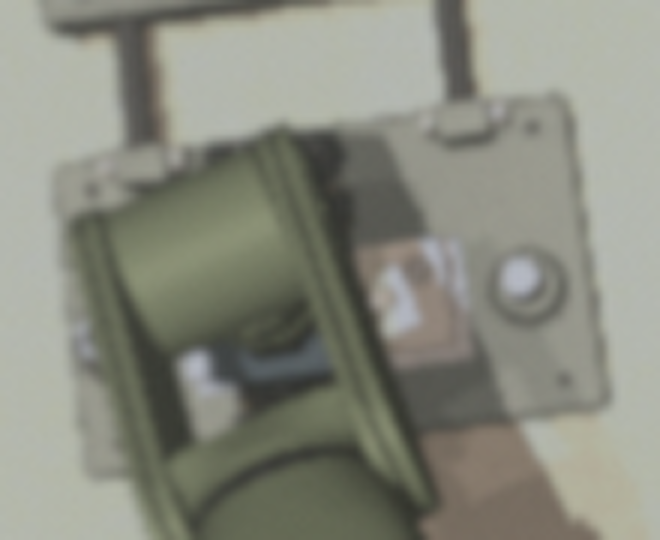

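```bash
python3 go.py 420 -310 215 0
```

```text
t 27.63 pos [485.6 224.8 104.2] rot [180.     0.    97.11] j6 16.5 F [-0.2 -0.5 -2.1] T [-0.02 -0.13 -0.04] w 63.3
delta [-0.5226, -0.1313, -0.1107] turn 97.11
```

>>> jog_arm:
  deltas:
    - [[0,0,-0.04,0,0.06],[0,0,-0.08,0,0.06],[0,0,-0.111,0,0.06],[-0.03,-0.008,-0.111,7,0.06],[-0.06,-0.016,-0.111,14,0.06],[-0.1,-0.026,-0.111,21,0.06],[-0.14,-0.035,-0.111,28,0.06],[-0.18,-0.045,-0.111,35,0.06],[-0.22,-0.055,-0.111,42,0.06],[-0.26,-0.065,-0.111,49,0.06],[-0.3,-0.075,-0.111,56,0.06],[-0.34,-0.085,-0.111,63,0.06],[-0.38,-0.095,-0.111,70,0.06],[-0.42,-0.105,-0.111,77,0.06],[-0.46,-0.115,-0.111,84,0.06],[-0.49,-0.123,-0.111,91,0.06],[-0.515,-0.13,-0.111,97,0.06],[-0.5226,-0.1313,-0.111,97,0.06],[-0.5226,-0.1313,-0.111,97,0.06]]
  grip_force: 40

```text
time_s: 29.22
ee_pos: [419.7, -311.8, 215.0]
ee_rot: [180.0, -0.0, 0.0]
force: [1.4, 1.0, -1.2]
gripper_width: 63.7
```

```bash
python3 go.py 420 -310 25 0; python3 - <<'E'
from h import *
im=env.grab_frame("top");cv2.imwrite("pics/tr.png",im[:,:,::-1])
E
```

```text
t 29.22 pos [ 419.7 -311.8  215. ] rot [ 1.7999e+02 -0.0000e+00  1.0000e-02] j6 52.1 F [ 1.4  1.  -1.2] T [ 0.    0.01 -0.03] w 63.7
delta [0.0003, -0.0018, 0.19] turn 0.01
```

View pics/tr.png

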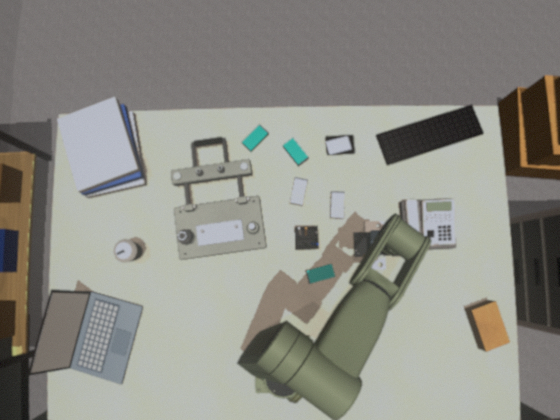

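```bash
python3 - <<'E'
from h import *
print(np.round(atz("top",[(338,205),(299,191)],22)))
crop("top",315,180,445,290,"lane",6)
E
```

```text
[[ 583. -222.   22.]
 [ 639.  -76.   22.]]
```

View pics/lane.png

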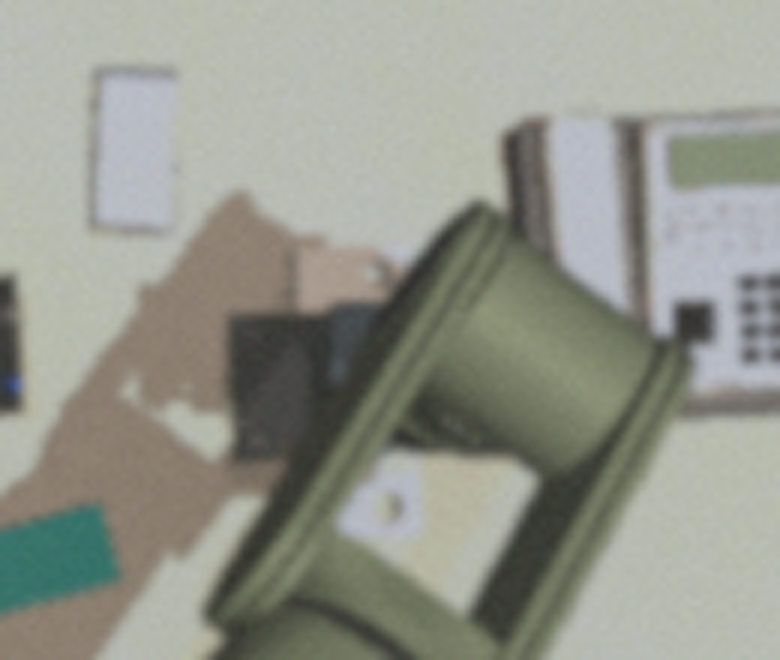

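>>> jog_arm:
  deltas:
    - [[0,-0.001,0.04,0,0.06],[0,-0.001,0.08,0,0.06],[0,-0.001,0.12,0,0.06],[0,-0.001,0.15,0,0.06],[0,-0.001,0.17,0,0.06],[0,-0.001,0.182,0,0.06],[0,-0.001,0.184,0,0.06],[0,-0.001,0.184,0,0.06],[0,-0.001,0.184,0,0.06],[0,-0.001,0.184,0,0.06]]

```text
time_s: 30.15
ee_pos: [421.1, -309.2, 32.7]
ee_rot: [179.9, -0.1, 0.2]
force: [0.5, -0.6, -1.8]
gripper_width: 63.7
```

>>> jog_arm:
  deltas:
    - [[0,0,0.002,0,0.06],[0,0,0.003,0,0.06],[0,0,0.003,0,0.06],[0,0,0.003,0,0.06]]

```text
time_s: 30.48
ee_pos: [420.0, -309.1, 28.5]
ee_rot: [180.0, -0.0, 0.1]
force: [-0.2, 0.8, -2.0]
gripper_width: 63.7
```

>>> jog_arm:
  deltas:
    - [[0,0,0.002,0,0.06],[0,0,0.004,0,0.06],[0,0,0.004,0,0.06],[0,0,0.004,0,0.06]]

```text
time_s: 30.82
ee_pos: [420.1, -309.2, 24.4]
ee_rot: [180.0, -0.0, 0.1]
force: [-0.0, 0.4, -0.3]
gripper_width: 63.7
```

>>> jog_arm:
  deltas:
    - [[0,0,0.001,0,0.06],[0,0,0.001,0,0.06],[0,0,0.001,0,0.06]]

```text
time_s: 31.07
ee_pos: [420.1, -309.2, 24.3]
ee_rot: [180.0, -0.0, 0.1]
force: [-1.8, 2.1, 8.5]
gripper_width: 63.4
```

>>> jog_arm:
  deltas:
    - [[0,0,-0.001,0,0.085],[0,0,-0.001,0,0.085],[0,0,-0.001,0,0.085],[0,0,-0.001,0,0.085],[0,0,-0.001,0,0.085],[-0.03,0,-0.001,0,0.085],[-0.062,0,-0.001,0,0.085],[-0.062,0,0.003,0,0.085],[-0.062,0,0.005,0,0.085],[-0.062,0,0.005,0,0.085]]

```text
time_s: 31.9
ee_pos: [358.4, -309.5, 18.1]
ee_rot: [180.0, -0.0, 0.1]
force: [0.7, -0.8, 1.0]
gripper_width: 85.0
```

```bash
python3 go.py 358 -309.2 19 0; python3 - <<'E'
from h import *
crop("side",320,180,470,290,"endA",5)
E
```

```text
t 31.9 pos [ 358.4 -309.5   18.1] rot [ 1.7998e+02 -3.0000e-02  8.0000e-02] j6 47.7 F [ 0.7 -0.8  1. ] T [0.08 0.03 0.02] w 85.0
delta [-0.0004, -0.0003, -0.0009] turn 0.08
```

View pics/endA.png

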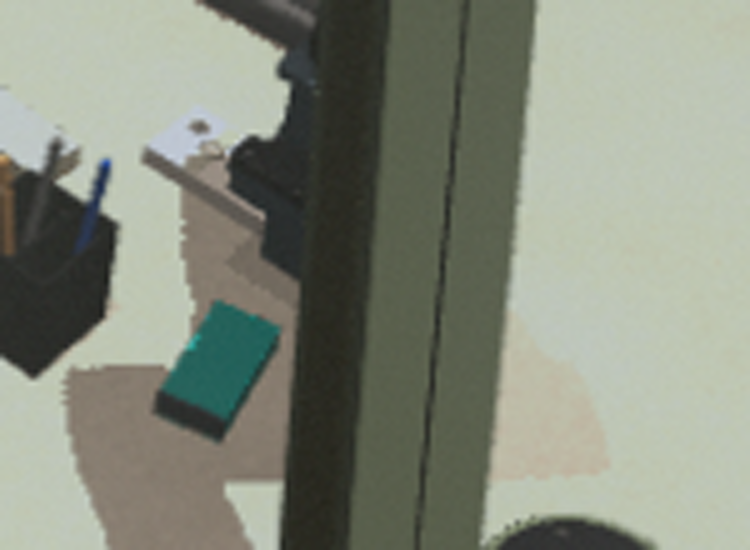

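```bash
python3 - <<'E'
import numpy as np
out=[]
for f in range(6,181,6):
    if f<=90: v=np.array([-142,9.]);o=np.array([500,0.]);a=-np.radians(f)
    else: v=np.array([-9,142.]);o=np.array([518,0.]);a=-np.radians(f-90)
    p=o+[v[0]*np.cos(a)-v[1]*np.sin(a),v[0]*np.sin(a)+v[1]*np.cos(a)]
    out.append((f,round((p[0]-358)/1000,3),round(-(p[1]-9)/1000,3)))
print(out)
E
```

```text
[(6, np.float64(0.002), np.float64(-0.015)), (12, np.float64(0.005), np.float64(-0.029)), (18, np.float64(0.01), np.float64(-0.043)), (24, np.float64(0.016), np.float64(-0.057)), (30, np.float64(0.024), np.float64(-0.07)), (36, np.float64(0.032), np.float64(-0.082)), (42, np.float64(0.042), np.float64(-0.093)), (48, np.float64(0.054), np.float64(-0.103)), (54, np.float64(0.066), np.float64(-0.111)), (60, np.float64(0.079), np.float64(-0.118)), (66, np.float64(0.092), np.float64(-0.124)), (72, np.float64(0.107), np.float64(-0.129)), (78, np.float64(0.121), np.float64(-0.132)), (84, np.float64(0.136), np.float64(-0.133)), (90, np.float64(0.151), np.float64(-0.133)), (96, np.float64(0.166), np.float64(-0.133)), (102, np.float64(0.181), np.float64(-0.132)), (108, np.float64(0.195), np.float64(-0.129)), (114, np.float64(0.21), np.float64(-0.124)), (120, np.float64(0.223), np.float64(-0.118)), (126, np.float64(0.236), np.float64(-0.111)), (132, np.float64(0.248), np.float64(-0.103)), (138, np.float64(0.26), np.float64(-0.093)), (144, np.float64(0.27), np.float64(-0.082)), (150, np.float64(0.278), np.float64(-0.07)), (156, np.float64(0.286), np.float64(-0.057)), (162, np.float64(0.292), np.float64(-0.043)), (168, np.float64(0.297), np.float64(-0.029)), (174, np.float64(0.3), np.float64(-0.015)), (180, np.float64(0.302), np.float64(-0.0))]
```

>>> jog_arm:
  deltas:
    - [[0,0,0,0,0.06],[0,0,0,0,0.06],[0,0,0,0,0.06],[0,0,0,0,0.06],[0,0,0,0,0.06],[0,0,0,0,0.06]]
  grip_force: 6

```text
time_s: 32.45
ee_pos: [358.4, -309.2, 18.3]
ee_rot: [180.0, -0.0, 0.1]
force: [0.7, -0.3, -0.1]
gripper_width: 63.9
```

Gripped near its end. Raise through about 48° and look.

>>> jog_arm:
  deltas:
    - [[0.002,0,-0.015,0,0.06],[0.005,0,-0.029,0,0.06],[0.01,0,-0.043,0,0.06],[0.016,0,-0.057,0,0.06],[0.024,0,-0.07,0,0.06],[0.032,0,-0.082,0,0.06],[0.042,0,-0.093,0,0.06],[0.054,0,-0.103,0,0.06],[0.054,0,-0.103,0,0.06],[0.054,0,-0.103,0,0.06]]

```text
time_s: 33.28
ee_pos: [412.3, -309.4, 121.3]
ee_rot: [179.9, -0.0, 0.1]
force: [-0.1, -1.7, -0.6]
gripper_width: 64.1
```

```bash
python3 go.py 358 -309.2 19 0; python3 - <<'E'
from h import *
a=env.grab_frame("side")[130:270,310:450,::-1];b=env.grab_frame("top")[180:300,320:460,::-1]
a=cv2.resize(a,(400,400),interpolation=2);b=cv2.resize(b,(400,343),interpolation=2);b=np.vstack([b,np.zeros((57,400,3),np.uint8)])
cv2.imwrite("pics/f1.png",np.hstack([a,b]))
E
```

```text
t 33.28 pos [ 412.3 -309.4  121.3] rot [ 1.7993e+02 -4.0000e-02  1.5000e-01] j6 51.7 F [-0.1 -1.7 -0.6] T [-0.28 -0.12 -0.09] w 64.1
delta [-0.0544, -0.0004, 0.1023] turn 0.15
```

View pics/f1.png

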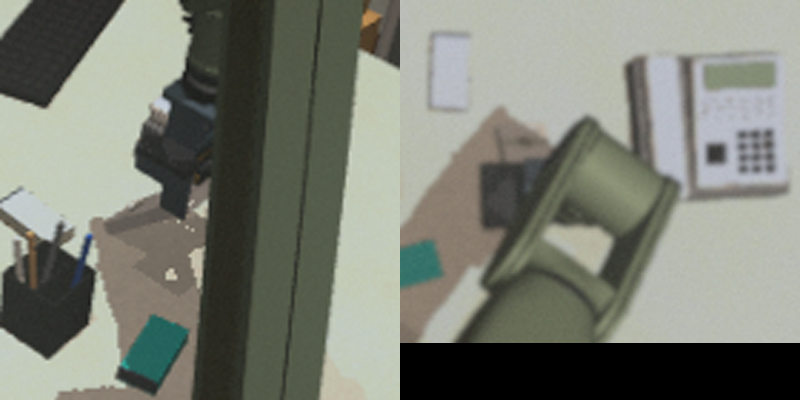

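>>> jog_arm:
  deltas:
    - [[0.012,0,-0.008,0,0.06],[0.025,0,-0.015,0,0.06],[0.038,0,-0.021,0,0.06],[0.053,0,-0.026,0,0.06],[0.067,0,-0.029,0,0.06],[0.082,0,-0.03,0,0.06],[0.097,0,-0.03,0,0.06],[0.112,0,-0.03,0,0.06],[0.127,0,-0.029,0,0.06],[0.141,0,-0.026,0,0.06],[0.156,0,-0.021,0,0.06],[0.169,0,-0.015,0,0.06],[0.169,0,-0.015,0,0.06],[0.169,0,-0.015,0,0.06]]

```text
time_s: 34.55
ee_pos: [582.5, -308.3, 136.4]
ee_rot: [-180.0, -0.2, 0.1]
force: [2.6, 0.9, 5.0]
gripper_width: 63.8
```

```bash
cat > two.py <<'E'
import sys
from h import *
a=env.grab_frame("side")[130:270,310:450,::-1];b=env.grab_frame("top")[160:280,320:460,::-1]
a=cv2.resize(a,(400,400),interpolation=2);b=cv2.resize(b,(400,343),interpolation=2);b=np.vstack([b,np.zeros((57,400,3),np.uint8)])
cv2.imwrite(f"pics/{sys.argv[1]}.png",np.hstack([a,b]))
E
python3 go.py 358 -309.2 19 0; python3 two.py f2
```

```text
t 34.55 pos [ 582.5 -308.3  136.4] rot [-1.7996e+02 -1.7000e-01  9.0000e-02] j6 60.9 F [2.6 0.9 5. ] T [ 0.36 -0.52 -0.06] w 63.8
delta [-0.2249, 0.0006, 0.1167] turn 0.09
```

View pics/f2.png

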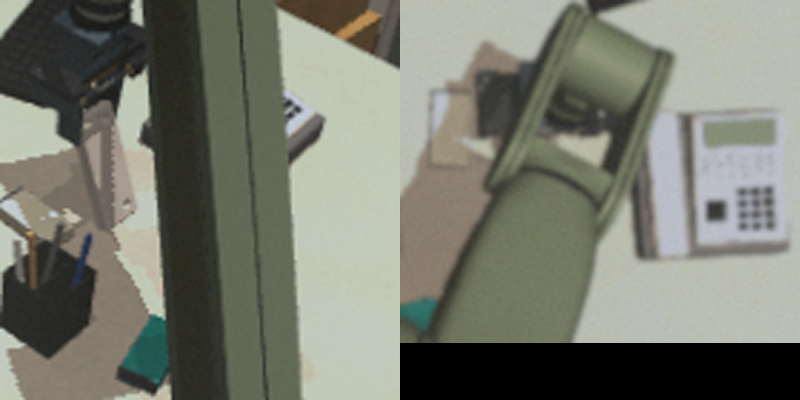

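>>> jog_arm:
  deltas:
    - [[0.014,0,0.008,0,0.06],[0.026,0,0.018,0,0.06],[0.036,0,0.029,0,0.06],[0.045,0,0.041,0,0.06],[0.053,0,0.054,0,0.06],[0.059,0,0.068,0,0.06],[0.064,0,0.082,0,0.06],[0.067,0,0.096,0,0.06],[0.069,0,0.108,0,0.06],[0.069,0,0.112,0,0.06],[0.069,0,0.112,0,0.06],[0.069,0,0.112,0,0.06]]

```text
time_s: 35.65
ee_pos: [649.0, -308.5, 23.6]
ee_rot: [-180.0, 0.1, 0.1]
force: [0.2, -1.4, -1.5]
gripper_width: 63.8
```

```bash

python3 go.py 358 -309.2 19 0; python3 two.py f3
```

```text
t 35.65 pos [ 649.  -308.5   23.6] rot [-1.7995e+02  1.3000e-01  9.0000e-02] j6 63.6 F [ 0.2 -1.4 -1.5] T [ 0.04  0.03 -0.05] w 63.8
delta [-0.291, 0.0003, 0.0052] turn 0.09
```

View pics/f3.png

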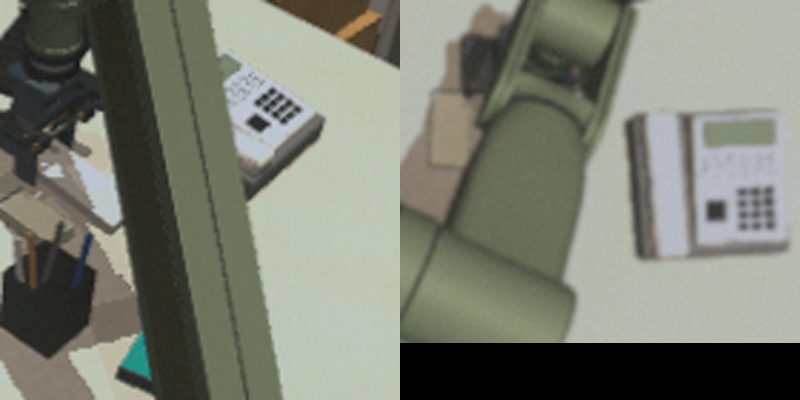

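>>> jog_arm:
  deltas:
    - [[0,0,0.003,0,0.06],[0,0,0.003,0,0.06],[0,0,0.003,0,0.075],[0,0,0.003,0,0.075],[0,0,0.003,0,0.075],[0,0,0.003,0,0.075],[0,0,-0.02,0,0.075],[0,0,-0.06,0,0.075],[-0.04,0,-0.08,0,0.075],[-0.08,0,-0.08,0,0.075],[-0.12,0,-0.08,0,0.075],[-0.16,0,-0.08,0,0.075],[-0.2,0,-0.08,0,0.075],[-0.24,0,-0.08,0,0.075],[-0.24,0,-0.08,0,0.075]]

```text
time_s: 37.0
ee_pos: [402.2, -306.7, 103.8]
ee_rot: [-179.8, 0.4, -0.0]
force: [-0.0, 1.2, -0.6]
gripper_width: 74.8
```

```bash

python3 go.py 358 -309.2 19 0; python3 - <<'E'
from h import *
t=avg("top",4);s=avg("side",4);np.savez("flip.npz",t=t,s=s)
cropi(t,320,150,420,250,"f4t",7); cropi(s,290,130,400,230,"f4s",7)
E
```

```text
t 37.0 pos [ 402.2 -306.7  103.8] rot [-1.7977e+02  4.3000e-01 -3.0000e-02] j6 51.5 F [-0.   1.2 -0.6] T [0.02 0.03 0.05] w 74.8
delta [-0.0435, 0.0029, 0.0851] turn -0.03
```

View pics/f4t.png

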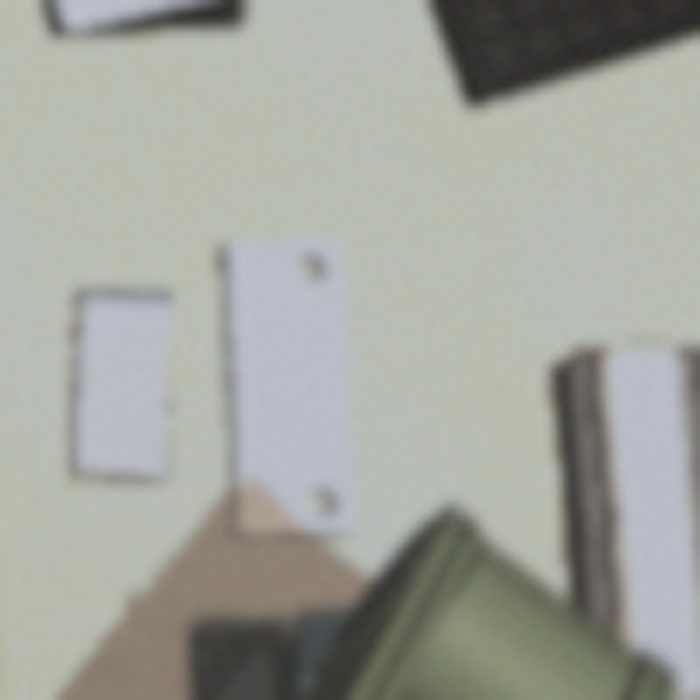

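View pics/f4s.png

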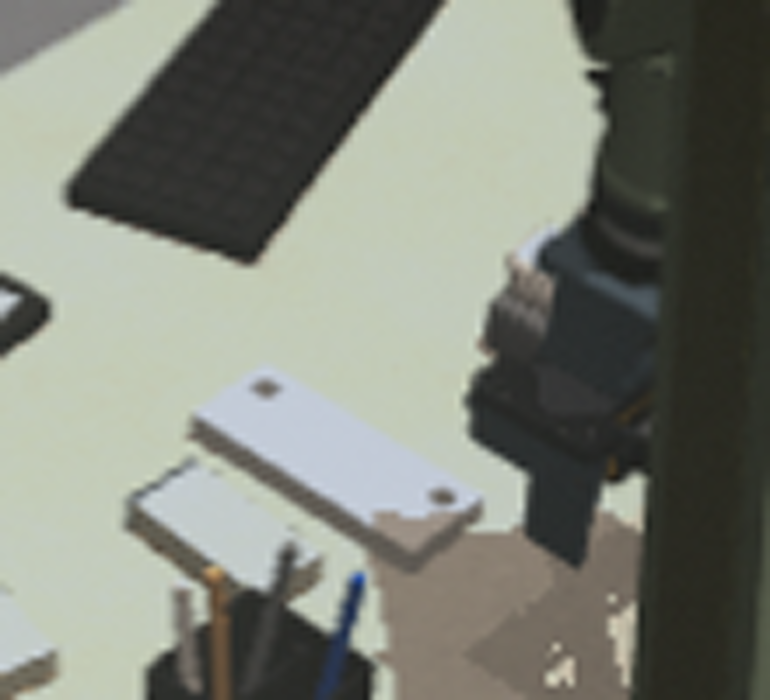

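```bash
python3 - <<'E'
from fit import *
a=lambda u,v:(u/7-.5+320,v/7-.5+150); b=lambda u,v:(u/7-.5+290,v/7-.5+130)
z=18
ob=[("top",a(225,243),(80,32,z)),("top",a(343,240),(80,-32,z)),("top",a(353,532),(-80,-32,z)),("top",a(238,535),(-80,32,z)),("top",a(315,267),(64,-14,z)),("top",a(327,501),(-64,-14,z)),
("side",b(193,415),(80,32,z)),("side",b(268,365),(80,-32,z)),("side",b(482,498),(-80,-32,z)),("side",b(410,553),(-80,32,z)),("side",b(265,387),(64,-14,z)),("side",b(441,496),(-64,-14,z))]
for cams in (["top"],["side"],["top","side"]):
    o2=[o for o in ob if o[0] in cams]
    f=lambda p:np.concatenate([proj(o[0],T(p,[o[2]]))[0]-o[1] for o in o2])
    r=least_squares(f,[590,-308,0],loss='soft_l1');print(cams,np.round(r.x,2),np.round(f(r.x).reshape(-1,2),1).tolist())
E
python3 go.py 590 -308.5 100 0
```

```text
['top'] [ 5.8298e+02 -3.1085e+02 -1.3000e-01] [[0.3, -0.2], [0.0, -0.1], [0.6, -0.0], [0.1, -0.2], [-0.4, 0.3], [-0.6, 0.2]]
['side'] [ 5.8237e+02 -3.0859e+02 -3.8000e-01] [[-0.2, -0.3], [-0.3, -0.5], [0.3, -0.1], [0.1, 0.1], [0.2, 0.3], [-0.0, 0.4]]
['top', 'side'] [ 5.8292e+02 -3.1003e+02 -2.7000e-01] [[0.1, -0.2], [-0.1, -0.0], [0.3, -0.0], [-0.1, -0.2], [-0.6, 0.3], [-0.9, 0.3], [-0.1, -0.5], [-0.2, -0.7], [0.4, -0.4], [0.2, -0.2], [0.3, 0.1], [0.1, 0.1]]
t 37.4 pos [ 411.2 -309.2  104.2] rot [ 1.7998e+02 -3.0000e-02  1.7000e-01] j6 51.6 F [-0.1  0.9 -0.1] T [0.   0.02 0.04] w 75.2
delta [0.1788, -0.0002, 0.0043] turn 0.17
```

>>> jog_arm:
  deltas:
    - [[0.04,0,0,0,0.075],[0.08,0,0,0,0.075],[0.12,0,0,0,0.075],[0.16,0,0,0,0.075],[0.172,0,0,0,0.075],[0.172,0,0,0,0.075],[0.172,0,0.03,0,0.075],[0.172,0,0.06,0,0.075],[0.172,0,0.07,0,0.075],[0.172,0,0.07,0,0.075],[0.172,0,0.07,0,0.075]]

```text
time_s: 38.32
ee_pos: [581.7, -308.8, 34.3]
ee_rot: [-180.0, 0.0, 0.1]
force: [0.2, -0.6, 0.7]
gripper_width: 74.9
```

```bash

python3 go.py 582.8 -309.2 26.4 -0.2
```

```text
t 38.32 pos [ 581.7 -308.8   34.3] rot [-1.7998e+02  4.0000e-02  1.0000e-01] j6 60.9 F [ 0.2 -0.6  0.7] T [ 0.02 -0.01  0.01] w 74.9
delta [0.0011, 0.0004, 0.0079] turn 0.3
```

>>> jog_arm:
  deltas:
    - [[0.001,0.0003,0.008,0,0.075],[0.001,0.0003,0.008,0,0.075],[0.001,0.0003,0.008,0,0.075],[0.001,0.0003,0.008,0,0.058],[0.001,0.0003,0.008,0,0.058],[0.001,0.0003,0.008,0,0.058],[0.001,0.0003,0.008,0,0.058],[0.001,0.0003,0.008,0,0.058]]
  grip_force: 40

```text
time_s: 38.98
ee_pos: [583.3, -309.2, 27.0]
ee_rot: [180.0, -0.1, 0.1]
force: [0.9, 0.1, 4.5]
gripper_width: 63.4
```

>>> jog_arm:
  deltas:
    - [[0,0,-0.03,0,0.058],[0,0,-0.07,0,0.058],[0,0,-0.11,0,0.058],[0,0,-0.15,0,0.058],[0,0,-0.188,0,0.058],[0,0,-0.188,0,0.058],[0,0,-0.188,0,0.058]]

```text
time_s: 39.57
ee_pos: [583.8, -309.4, 216.5]
ee_rot: [179.9, -0.2, 0.1]
force: [0.4, 0.1, -3.3]
gripper_width: 63.9
```

```bash

python3 go.py 485.6 224.8 215 97.1
```

```text
t 39.57 pos [ 583.8 -309.4  216.5] rot [ 1.7986e+02 -2.4000e-01  1.2000e-01] j6 61.0 F [ 0.4  0.1 -3.3] T [0.   0.08 0.02] w 63.9
delta [-0.0971, -0.5344, -0.0002] turn -96.98
```

>>> jog_arm:
  deltas:
    - [[-0.005,-0.03,0,-7,0.058],[-0.01,-0.065,0,-14,0.058],[-0.018,-0.105,0,-21,0.058],[-0.025,-0.145,0,-28,0.058],[-0.033,-0.185,0,-35,0.058],[-0.04,-0.225,0,-42,0.058],[-0.048,-0.265,0,-49,0.058],[-0.055,-0.305,0,-56,0.058],[-0.062,-0.345,0,-63,0.058],[-0.07,-0.385,0,-70,0.058],[-0.077,-0.425,0,-77,0.058],[-0.084,-0.465,0,-84,0.058],[-0.091,-0.5,0,-91,0.058],[-0.096,-0.525,0,-97,0.058],[-0.097,-0.534,0,-97,0.058],[-0.097,-0.534,0,-97,0.058],[-0.097,-0.534,0,-97,0.058]]

```text
time_s: 40.98
ee_pos: [484.2, 224.0, 212.5]
ee_rot: [-179.8, 0.1, 97.1]
force: [0.5, -0.4, -2.4]
gripper_width: 63.4
```

>>> jog_arm:
  deltas:
    - [[0,0,0.04,0,0.058],[0,0,0.08,0,0.058],[0,0,0.108,0,0.058],[0,0,0.108,0,0.058],[0,0,0.108,0,0.058],[0,0,0.108,0,0.058],[0,0,0.108,0,0.058],[0,0,0.108,0,0.058]]

```text
time_s: 41.65
ee_pos: [486.4, 225.0, 108.3]
ee_rot: [179.8, -0.1, 97.1]
force: [0.0, -0.3, -2.4]
gripper_width: 63.5
```

```bash

python3 go.py 485.6 224.8 106.6 97.1;python3 - <<'E'
from h import *
t=avg("top");s=avg("side");np.savez("held1.npz",t=t,s=s)
cropi(s,190,200,310,310,"held1_s",5);cropi(t,165,180,275,270,"held1_t",6)
E
```

```text
t 41.65 pos [486.4 225.  108.3] rot [ 1.7976e+02 -6.0000e-02  9.7070e+01] j6 16.5 F [ 0.  -0.3 -2.4] T [ 0.02 -0.1  -0.05] w 63.5
delta [-0.0001, -0.0009, 0.0017] turn -0.03
```

View pics/held1_s.png

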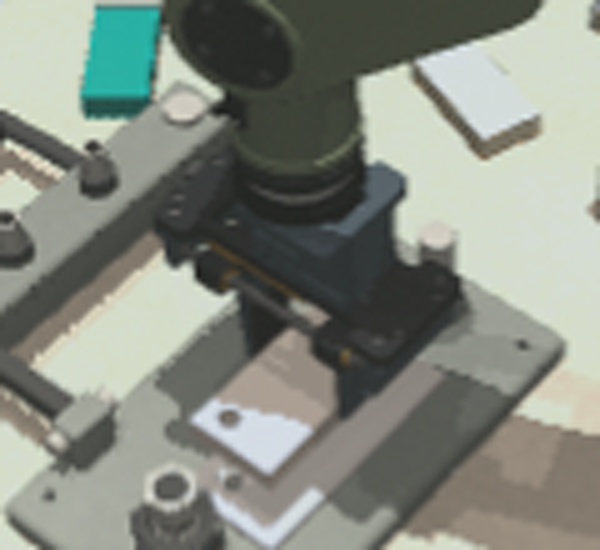

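View pics/held1_t.png

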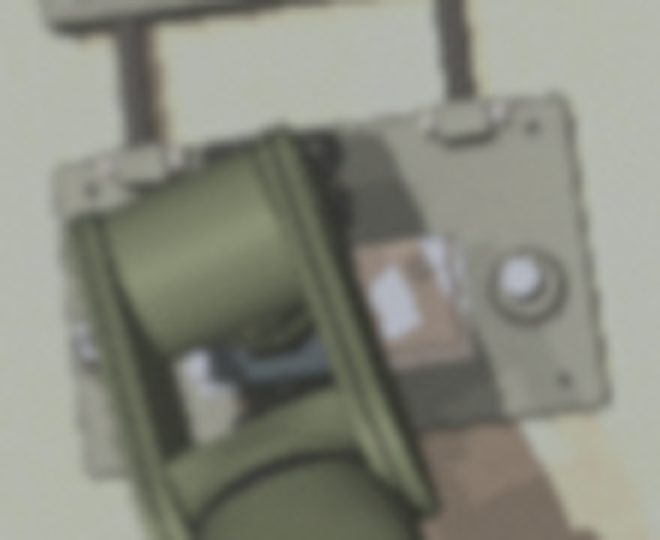

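```bash

python3 go.py 485.6 224.8 106.6 97.1;python3 - <<'E'
from h import *
A=np.load("held0.npz")["s"].mean(2);B=np.load("held1.npz")["s"].mean(2)
s=12
tiles=[]
for im in (A,B):
    p=im[270:298,224:262]; p=cv2.resize(np.clip(p*1.3,0,255).astype(np.uint8),None,fx=10,fy=10,interpolation=cv2.INTER_CUBIC); tiles.append(p)
cv2.imwrite("pics/cmp.png",np.hstack(tiles)); print(np.hstack(tiles).shape)
# template match of hole patch
ct=A[279:290,229:241].astype(np.float32)
E
```

```text
t 42.45 pos [485.  224.8 106.2] rot [-1.800e+02  1.000e-02  9.711e+01] j6 16.5 F [ 0.4  0.2 -1.5] T [ 0.01 -0.09  0.05] w 63.2
delta [-0.0, 0.0006, -0.0004] turn 0.01
(280, 760)
```

View pics/cmp.png

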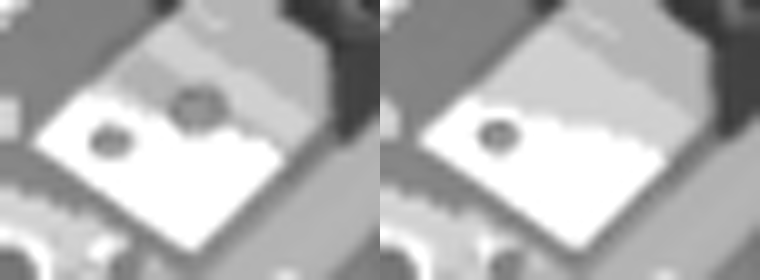

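```bash
python3 - <<'E'
from h import *
f=lambda pts:np.array(pts)/10-.5+[224,270]
a=atz("side",f([(110,141),(33,140),(193,250)]),97.8)-[485.6,224.8,0]
b=atz("side",f([(119,134),(38,137),(200,250)]),97.2)-[485.0,224.8,0]
M=R.from_euler('z',-7.1,degrees=True)
print(np.round(M.apply(a),1)); print(np.round(M.apply(b),1)); print(np.round(M.apply(b-a),1))
E
```

```text
[[ 14.4  65.9  97.8]
 [ 32.9  80.1  97.8]
 [-31.6  80.3  97.8]]
[[ 15.   61.9  97.2]
 [ 33.4  78.   97.2]
 [-32.3  78.6  97.2]]
[[ 0.5 -4.  -0.6]
 [ 0.5 -2.1 -0.6]
 [-0.7 -1.7 -0.6]]
```

```bash
python3 go.py 485.7 226.7 72 97.1
```

```text
t 42.45 pos [485.  224.8 106.2] rot [-1.800e+02  1.000e-02  9.711e+01] j6 16.5 F [ 0.4  0.2 -1.5] T [ 0.01 -0.09  0.05] w 63.2
delta [0.0018, 0.0009, 0.0342] turn 0.01
```

>>> jog_arm:
  deltas:
    - [[0.0018,0.0005,0.015,0,0.058],[0.0018,0.0005,0.034,0,0.058],[0.0018,0.0005,0.034,0,0.058],[0.0018,0.0005,0.034,0,0.058],[0.0018,0.0005,0.034,0,0.058],[0.0018,0.0005,0.034,0,0.058]]

```text
time_s: 42.95
ee_pos: [486.0, 226.9, 73.3]
ee_rot: [179.9, -0.0, 97.1]
force: [-0.4, 0.2, -2.2]
gripper_width: 63.8
```

```bash
python3 go.py 485.7 226.7 72 97.1; python3 - <<'E'
from h import *
s=avg("side",6);cropi(s,200,230,290,310,"pl",8)
E
```

```text
t 42.95 pos [486.  226.9  73.3] rot [ 1.7989e+02 -3.0000e-02  9.7110e+01] j6 16.7 F [-0.4  0.2 -2.2] T [-0.01 -0.13 -0.03] w 63.8
delta [-0.0002, -0.0004, 0.0013] turn 0.01
```

View pics/pl.png

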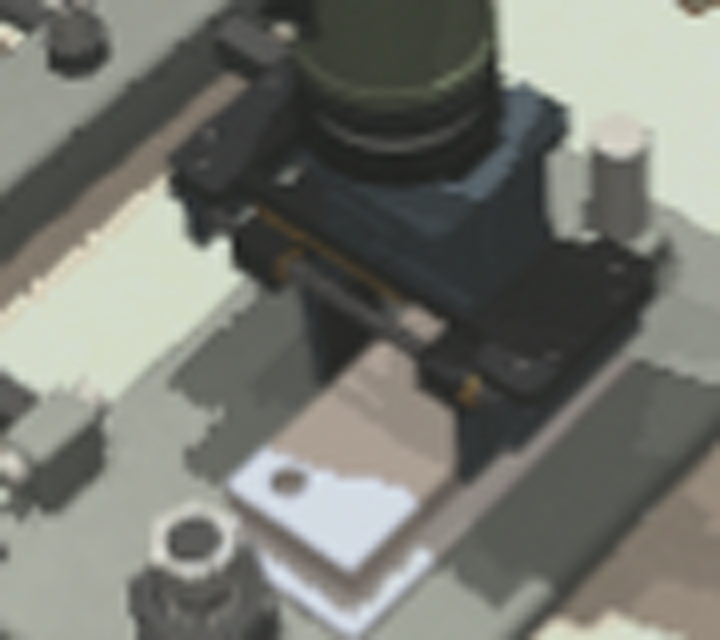

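Good; lower in small steps and watch for contact.

>>> jog_arm:
  deltas:
    - [[0,0,0.002,0,0.058],[0,0,0.005,0,0.058],[0,0,0.006,0,0.058],[0,0,0.006,0,0.058],[0,0,0.006,0,0.058]]

```text
time_s: 43.67
ee_pos: [485.2, 226.6, 66.0]
ee_rot: [-180.0, 0.0, 97.1]
force: [0.2, 0.2, -2.1]
gripper_width: 63.4
```

>>> jog_arm:
  deltas:
    - [[0,0,0.001,0,0.058],[0,0,0.002,0,0.058],[0,0,0.002,0,0.058]]

```text
time_s: 43.92
ee_pos: [485.3, 226.6, 64.1]
ee_rot: [180.0, 0.0, 97.1]
force: [-0.3, -0.1, -2.3]
gripper_width: 63.8
```

>>> jog_arm:
  deltas:
    - [[0,0,0.001,0,0.058],[0,0,0.002,0,0.058],[0,0,0.002,0,0.058]]

```text
time_s: 44.17
ee_pos: [485.5, 226.7, 62.1]
ee_rot: [180.0, -0.0, 97.1]
force: [0.5, 0.6, -2.5]
gripper_width: 63.5
```

```bash
python3 go.py 485.7 226.7 57 97.1
```

```text
t 44.17 pos [485.5 226.7  62.1] rot [179.97  -0.    97.11] j6 16.7 F [ 0.5  0.6 -2.5] T [ 0.02 -0.18 -0.04] w 63.5
delta [-0.0001, 0.0002, 0.0051] turn 0.01
```

Already below the pin tips with no contact. Carry on.

>>> jog_arm:
  deltas:
    - [[0,0,0.001,0,0.058],[0,0,0.002,0,0.058],[0,0,0.003,0,0.058],[0,0,0.003,0,0.058]]

```text
time_s: 44.5
ee_pos: [485.4, 226.7, 59.1]
ee_rot: [180.0, -0.0, 97.1]
force: [1.0, 0.7, -2.4]
gripper_width: 63.9
```

>>> jog_arm:
  deltas:
    - [[0,0,0.001,0,0.058],[0,0,0.002,0,0.058],[0,0,0.002,0,0.058]]

```text
time_s: 44.75
ee_pos: [485.4, 226.7, 57.1]
ee_rot: [180.0, -0.0, 97.1]
force: [0.6, -0.0, -3.1]
gripper_width: 63.7
```

>>> jog_arm:
  deltas:
    - [[0,0,0.001,0,0.058],[0,0,0.001,0,0.058],[0,0,0.001,0,0.058]]

```text
time_s: 45.0
ee_pos: [485.5, 226.8, 57.0]
ee_rot: [180.0, -0.0, 97.1]
force: [-1.1, -0.1, 4.8]
gripper_width: 63.4
```

>>> jog_arm:
  deltas:
    - [[0,0,-0.001,0,0.085],[0,0,-0.001,0,0.085],[0,0,-0.001,0,0.085],[0,0,-0.001,0,0.085],[0,0,-0.001,0,0.085],[0,0,-0.02,0,0.085],[0,0,-0.06,0,0.085],[0,0,-0.1,0,0.085],[0,0,-0.14,0,0.085],[-0.04,0,-0.16,0,0.085],[-0.08,0,-0.16,0,0.085],[-0.12,0,-0.16,0,0.085],[-0.16,0,-0.16,0,0.085],[-0.2,0,-0.16,0,0.085],[-0.24,0,-0.16,0,0.085],[-0.28,0,-0.16,0,0.085],[-0.32,0,-0.16,0,0.085],[-0.36,0,-0.16,0,0.085],[-0.4,0,-0.16,0,0.085],[-0.44,0,-0.16,0,0.085]]

```text
time_s: 46.67
ee_pos: [539.4, -212.0, 216.1]
ee_rot: [-180.0, -0.0, 97.1]
force: [0.7, -0.4, 0.4]
gripper_width: 85.2
```

```bash
python3 go.py 485.7 226.7 57 97.1; python3 - <<'E'
from h import *
s=avg("side",6);t=avg("top",6);np.savez("after.npz",t=t,s=s)
cropi(s,190,230,310,335,"after_s",6);cropi(t,165,110,365,285,"after_t",4)
E
```

```text
t 46.67 pos [ 539.4 -212.   216.1] rot [-1.7999e+02 -1.0000e-02  9.7090e+01] j6 -29.7 F [ 0.7 -0.4  0.4] T [ 0.04 -0.13 -0.02] w 85.2
delta [0.442, 0.0009, 0.1592] turn -0.01
```

View pics/after_s.png

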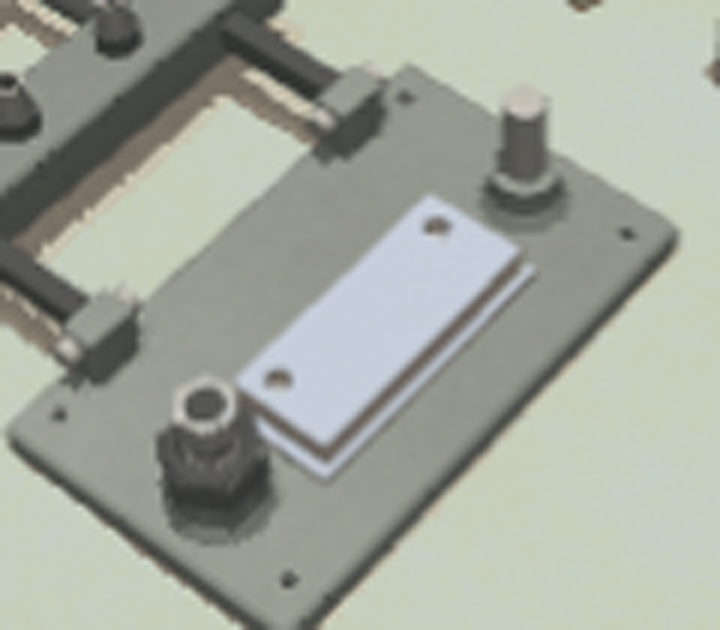

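View pics/after_t.png

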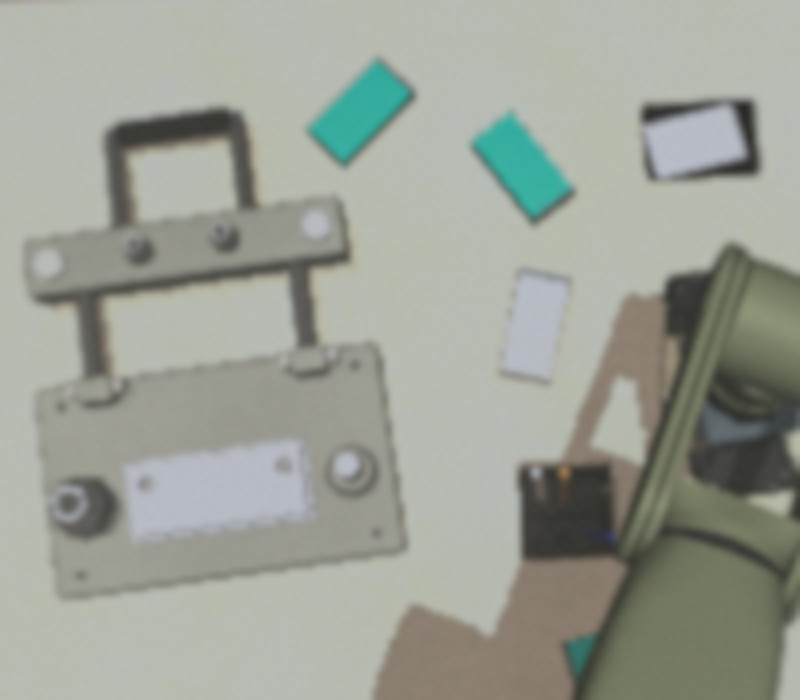

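```bash
python3 - <<'E'
from h import *
d=np.load("start.npz");a=np.load("after.npz")
cropi(d["s"],350,135,440,205,"ph_s",8);cropi(a["t"],390,185,470,260,"ph_t",8)
for c in ("top","side"): print(c,[(np.round(d["xyz"]).tolist(),round(d["conf"],2)) for d in env.look_for(c,"pad0")])
print(np.round(atz("top",[(35/9-.5+395,115/9-.5+190),(78/9-.5+395,545/9-.5+190)],0)))
E
```

```text
top [([637.0, -72.0, 23.0], 0.81), ([792.0, -65.0, 22.0], 0.76), ([853.0, 92.0, 19.0], 0.71), ([324.0, -108.0, 19.0], 0.59), ([467.0, 337.0, 68.0], 0.59), ([601.0, -196.0, 26.0], 0.51)]
side [([788.0, -59.0, 20.0], 0.86), ([630.0, -67.0, 19.0], 0.84), ([324.0, -130.0, 23.0], 0.83), ([587.0, -212.0, 22.0], 0.82), ([842.0, 98.0, 20.0], 0.81)]
[[ 592. -460.    0.]
 [ 408. -468.    0.]]
```

View pics/ph_s.png

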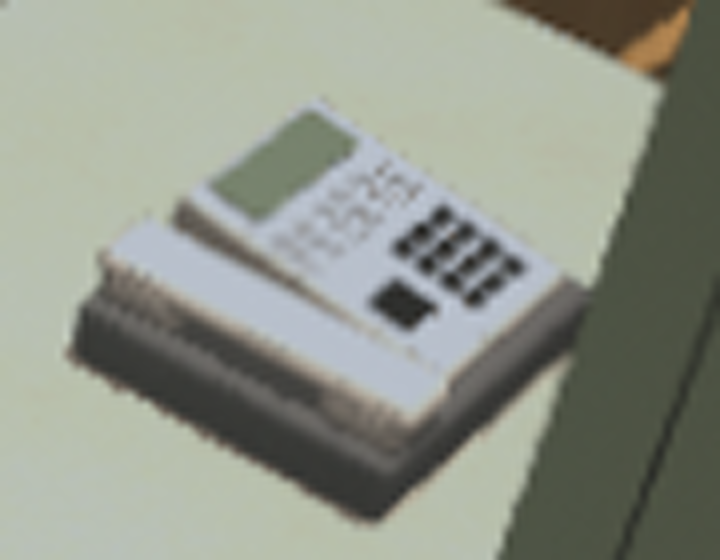

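View pics/ph_t.png

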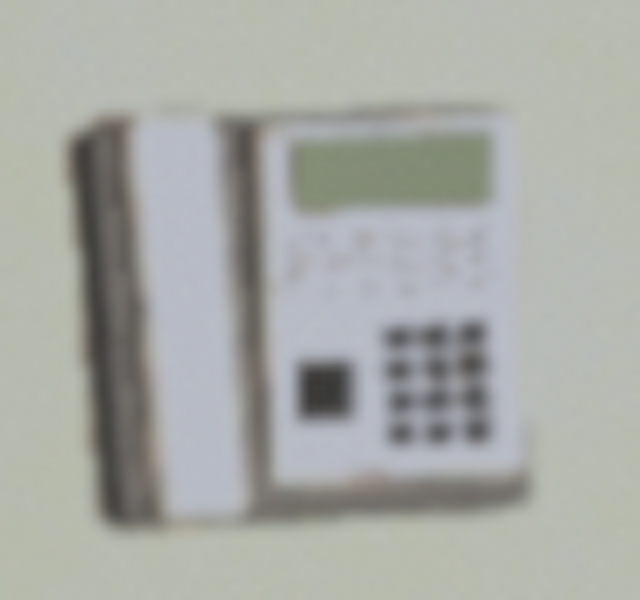

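```bash
python3 - <<'E'
from fit import *
f=lambda u,v:(u/8-.5+350,v/8-.5+135); g=lambda u,v:(u/8-.5+390,v/8-.5+185)
print(np.round(atz("side",[f(68,352),f(375,522),f(578,345)],0)))
ob=[("side",f(70,352),(95,100,0)),("side",f(375,522),(-95,100,0)),("top",g(72,142),(95,100,0)),("top",g(108,523),(-95,100,0))]
for cams in (["top"],["side"],["top","side"]):
    o2=[o for o in ob if o[0] in cams]
    F=lambda p:np.concatenate([proj(o[0],T(p,[o[2]]))[0]-o[1] for o in o2])
    r=least_squares(F,[500,-560,3]);print(cams,np.round(r.x,2),np.round(F(r.x).reshape(-1,2),1).tolist())
# pen pot: top rim
P=r.x
for q in [(-45,150,0),(-45,215,0),(-45,275,0),(-45,400,0)]: print(np.round(T(P,[q]),1))
# pads
crops=[]
a=np.load("after.npz")
cropi(a["s"],275,185,330,240,"pd_s",10);cropi(a["t"],285,170,350,225,"pd_t",10)
c=np.load("flip.npz");cropi(c["s"],275,185,340,225,"pd2_s",10);cropi(c["t"],285,170,350,225,"pd2_t",10)
cv2.imwrite("pics/pd.png",np.hstack([cv2.imread("pics/pd2_t.png")[:,:]]))
E
```

```text
[[ 597. -461.    0.]
 [ 410. -468.    0.]
 [ 412. -660.    0.]]
['top'] [ 504.17 -563.55    2.2 ] [[-0.1, -0.9], [0.1, 0.9]]
['side'] [ 505.69 -565.21    1.41] [[-0.2, -0.3], [0.2, 0.2]]
['top', 'side'] [ 504.83 -563.87    1.94] [[-0.2, 0.2], [0.5, 0.5], [0.1, -1.2], [0.0, 0.6]]
[[ 454.8 -415.5    0. ]]
[[ 452.6 -350.5    0. ]]
[[ 450.6 -290.6    0. ]]
[[ 446.3 -165.6    0. ]]
```

View pics/pd2_t.png

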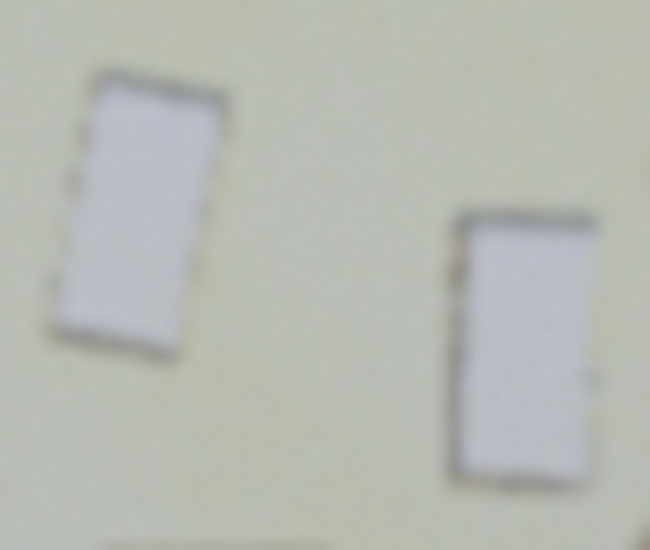

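View pics/pd2_s.png

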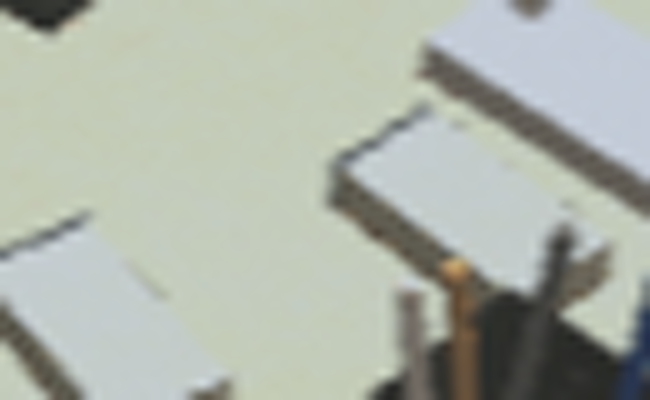

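```bash
python3 - <<'E'
from fit import *
g=lambda u,v:(u/10-.5+285,v/10-.5+170); s=lambda u,v:(u/10-.5+275,v/10-.5+185)
L=[(50,25,22),(50,-25,22),(-50,-25,22),(-50,25,22)]
for n,pts,sp,x0 in (("B",[(462,215),(594,218),(585,482),(457,478)],[(335,165),(430,105),(612,238),None],(585,-215,0)),("A",[(97,77),(225,97),(175,355),(50,325)],[None,(88,215),None,None],(635,-70,-8))):
    o2=[("top",g(*p),q) for p,q in zip(pts,L)]
    for k in (0,1):
        if k: o2=o2+[("side",s(*p),q) for p,q in zip(sp,L) if p]
        F=lambda p:np.concatenate([proj(o[0],T(p,[o[2]]))[0]-o[1] for o in o2])
        r=least_squares(F,x0,loss='soft_l1');print(n,np.round(r.x,1),np.round(F(r.x).reshape(-1,2),1).tolist())
E
python3 go.py 586 -216 217 0
```

```text
B [ 585.4 -218.2   -3.5] [[-0.0, -0.0], [-0.1, 0.2], [0.3, -0.0], [-0.2, -0.1]]
B [ 585.2 -218.2   -3.6] [[0.0, 0.0], [-0.0, 0.3], [0.3, 0.1], [-0.2, -0.1], [-0.1, -0.3], [-0.3, -0.0], [0.1, 0.1]]
A [639.7 -73.  -12.2] [[-0.0, -0.4], [0.1, 0.1], [0.2, -0.1], [-0.3, 0.3]]
A [639.6 -73.1 -12.4] [[0.0, -0.3], [0.2, 0.2], [0.2, -0.1], [-0.3, 0.4], [-0.2, -0.0]]
t 47.37 pos [ 539.8 -209.4  216.4] rot [1.7999e+02 1.0000e-02 9.7160e+01] j6 -29.5 F [-0.8  0.  -0.8] T [ 0.01 -0.13  0.03] w 84.9
delta [-0.0123, 0.045, -0.0006] turn 97.16
```

>>> jog_arm:
  deltas:
    - [[-0.0123,0.045,0,7,0.075],[-0.0123,0.045,0,14,0.075],[-0.0123,0.045,0,21,0.075],[-0.0123,0.045,0,28,0.075],[-0.0123,0.045,0,35,0.075],[-0.0123,0.045,0,42,0.075],[-0.0123,0.045,0,49,0.075],[-0.0123,0.045,0.02,56,0.075],[-0.0123,0.045,0.04,63,0.075],[-0.0123,0.045,0.06,70,0.075],[-0.0123,0.045,0.08,77,0.075],[-0.0123,0.045,0.1,84,0.075],[-0.0123,0.045,0.12,91,0.075],[-0.0123,0.045,0.14,98,0.075],[-0.0123,0.045,0.14,100.8,0.075],[-0.0123,0.045,0.14,100.8,0.075],[-0.0123,0.045,0.14,100.8,0.075]]

```text
time_s: 48.78
ee_pos: [586.2, -216.6, 76.4]
ee_rot: [180.0, -0.0, -3.6]
force: [-0.7, -0.1, 0.4]
gripper_width: 75.0
```

```bash
python3 go.py 585.2 -218.2 21 -3.6;python3 two.py p1
```

```text
t 48.78 pos [ 586.2 -216.6   76.4] rot [ 1.7999e+02 -2.0000e-02 -3.6000e+00] j6 72.3 F [-0.7 -0.1  0.4] T [ 0.04 -0.01  0.02] w 75.0
delta [-0.0009, 0.0017, 0.0554] turn 0.0
```

View pics/p1.png

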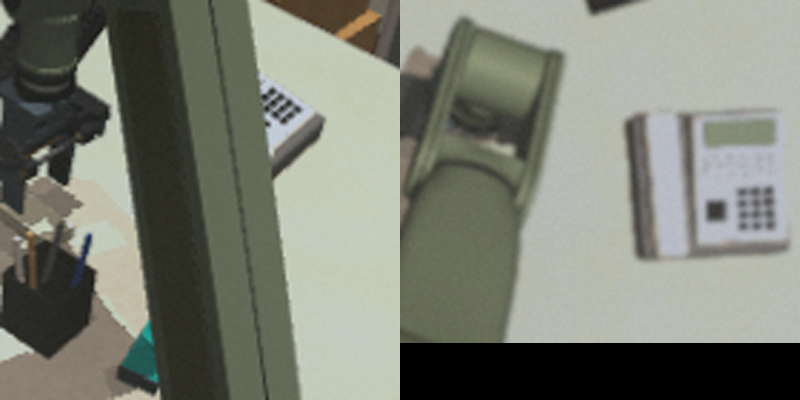

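>>> jog_arm:
  deltas:
    - [[-0.001,0.0017,0.03,0,0.075],[-0.001,0.0017,0.053,0,0.075],[-0.001,0.0017,0.053,0,0.075],[-0.001,0.0017,0.053,0,0.075],[-0.001,0.0017,0.053,0,0.045],[-0.001,0.0017,0.053,0,0.045],[-0.001,0.0017,0.053,0,0.045],[-0.001,0.0017,0.053,0,0.045],[-0.001,0.0017,0.053,0,0.045],[-0.001,0.0017,0.053,0,0.045]]
  grip_force: 20

```text
time_s: 49.72
ee_pos: [585.5, -218.5, 24.4]
ee_rot: [180.0, -0.1, -3.7]
force: [-1.6, -0.5, 6.3]
gripper_width: 50.0
```

```bash
python3 go.py 453.5 -375.5 60 2
```

```text
t 49.72 pos [ 585.5 -218.5   24.4] rot [ 1.7997e+02 -1.1000e-01 -3.6900e+00] j6 72.2 F [-1.6 -0.5  6.3] T [0.13 0.06 0.03] w 50.0
delta [-0.1215, 0.1652, -0.0357] turn -5.69
```

>>> jog_arm:
  deltas:
    - [[0,0,-0.03,0,0.045],[0,0,-0.05,0,0.045],[-0.02,0.03,-0.05,-5.7,0.045],[-0.044,0.06,-0.05,-5.7,0.045],[-0.066,0.09,-0.05,-5.7,0.045],[-0.09,0.12,-0.05,-5.7,0.045],[-0.11,0.15,-0.05,-5.7,0.045],[-0.1215,0.165,-0.05,-5.7,0.045],[-0.1215,0.165,-0.05,-5.7,0.045],[-0.1215,0.165,-0.03,-5.7,0.045],[-0.1215,0.165,-0.01,-5.7,0.045],[-0.1215,0.165,-0.006,-5.7,0.045],[-0.1215,0.165,-0.006,-5.7,0.045],[-0.1215,0.165,-0.006,-5.7,0.045]]

```text
time_s: 50.88
ee_pos: [453.5, -374.8, 29.5]
ee_rot: [180.0, -0.0, 2.0]
force: [0.1, 0.2, -0.4]
gripper_width: 50.2
```

```bash
python3 go.py 453.5 -375.5 24.4 2
```

```text
t 50.88 pos [ 453.5 -374.8   29.5] rot [ 1.80e+02 -1.00e-02  2.05e+00] j6 47.3 F [ 0.1  0.2 -0.4] T [ 0.03  0.03 -0.02] w 50.2
delta [-0.0, 0.0007, 0.0051] turn 0.05
```

Lower, release, rise and move to above the second pad.

>>> jog_arm:
  deltas:
    - [[0,0,0.003,0,0.045],[0,0,0.005,0,0.045],[0,0,0.0055,0,0.045],[0,0,0.0055,0,0.045]]

```text
time_s: 51.22
ee_pos: [453.5, -375.2, 24.4]
ee_rot: [180.0, -0.1, 2.0]
force: [0.8, 0.5, 1.2]
gripper_width: 49.8
```

>>> jog_arm:
  deltas:
    - [[0,0,0,0,0.068],[0,0,0,0,0.068],[0,0,0,0,0.068],[0,0,0,0,0.068],[0,0,-0.03,0,0.068],[0,0,-0.07,0,0.075],[0,0,-0.11,0,0.075],[0,0,-0.15,0,0.075],[0,0,-0.18,0,0.075],[0,0,-0.18,0,0.075]]

```text
time_s: 52.05
ee_pos: [455.7, -377.5, 211.3]
ee_rot: [179.4, -0.6, 2.0]
force: [1.0, -1.0, 0.1]
gripper_width: 75.2
```

```bash
python3 go.py 639.6 -73 204 -12.4; python3 - <<'E'
from h import *
crop("top",280,160,450,270,"p2",4.7)
crop("side",270,130,440,270,"p2s",4.2)
E
```

```text
t 52.05 pos [ 455.7 -377.5  211.3] rot [179.44  -0.6    2.01] j6 47.2 F [ 1.  -1.   0.1] T [-0.05  0.06  0.04] w 75.2
delta [0.1944, -0.298, 0.0065] turn 14.41
```

View pics/p2.png

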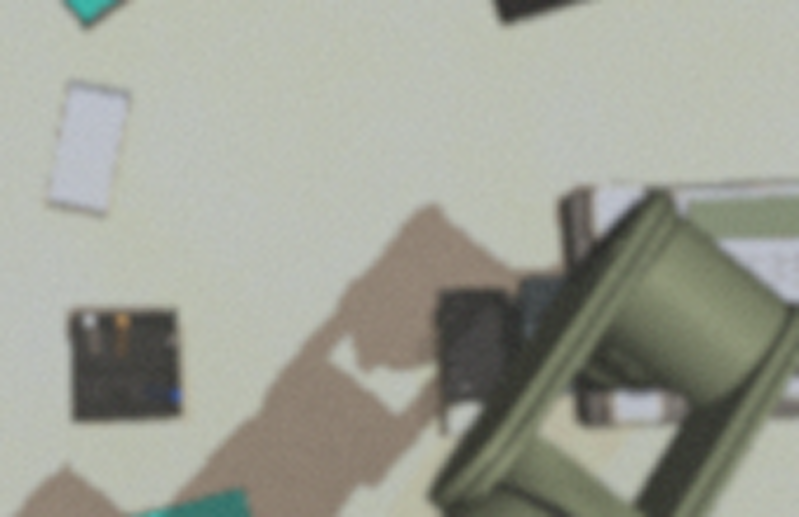

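>>> jog_arm:
  deltas:
    - [[0.196,-0.296,0,7,0.075],[0.196,-0.296,0,14.4,0.075],[0.196,-0.296,0,14.4,0.075],[0.196,-0.296,0,14.4,0.075],[0.196,-0.296,0,14.4,0.075],[0.196,-0.296,0,14.4,0.075],[0.196,-0.296,0,14.4,0.075],[0.196,-0.296,0,14.4,0.075],[0.196,-0.296,0,14.4,0.075],[0.196,-0.296,0.04,14.4,0.075],[0.196,-0.296,0.08,14.4,0.075],[0.196,-0.296,0.12,14.4,0.075],[0.196,-0.296,0.13,14.4,0.075],[0.196,-0.296,0.13,14.4,0.075],[0.196,-0.296,0.13,14.4,0.075]]

```text
time_s: 53.4
ee_pos: [638.6, -72.6, 73.6]
ee_rot: [180.0, 0.0, -12.4]
force: [0.2, 0.1, 0.5]
gripper_width: 75.2
```

```bash
python3 go.py 639.6 -73 24 -12.4; python3 - <<'E'
from h import *
crop("side",240,150,400,270,"p3s",4.5)
E
```

```text
t 53.4 pos [638.6 -72.6  73.6] rot [ 1.7999e+02  5.0000e-02 -1.2400e+01] j6 94.9 F [0.2 0.1 0.5] T [ 0.02 -0.02 -0.  ] w 75.2
delta [0.0011, 0.0002, 0.0496] turn -0.0
```

View pics/p3s.png

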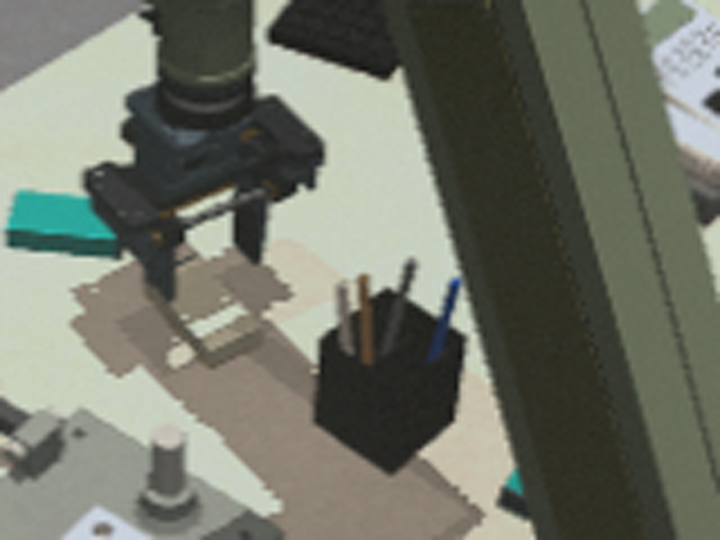

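>>> jog_arm:
  deltas:
    - [[0.001,0,0.03,0,0.075],[0.001,0,0.049,0,0.075],[0.001,0,0.049,0,0.075],[0.001,0,0.049,0,0.075],[0.001,0,0.049,0,0.045],[0.001,0,0.049,0,0.045],[0.001,0,0.049,0,0.045],[0.001,0,0.049,0,0.045],[0.001,0,0.049,0,0.045],[0.001,0,0.049,0,0.045]]

```text
time_s: 54.28
ee_pos: [640.1, -72.7, 26.0]
ee_rot: [-180.0, -0.1, -12.4]
force: [-0.5, -0.4, 6.5]
gripper_width: 50.3
```

>>> jog_arm:
  deltas:
    - [[0,0,-0.03,0,0.045],[0,0,-0.07,0,0.045],[0,0,-0.11,0,0.045],[0,0,-0.15,0,0.045],[0,0,-0.18,0,0.045],[0,0,-0.18,0,0.045],[0,0,-0.18,0,0.045]]

```text
time_s: 54.87
ee_pos: [640.1, -72.7, 206.6]
ee_rot: [-180.0, -0.2, -12.4]
force: [-0.0, 0.8, -1.8]
gripper_width: 50.4
```

```bash
python3 go.py 450.6 -290.6 207 2
```

```text
t 54.87 pos [640.1 -72.7 206.6] rot [-179.99   -0.23  -12.39] j6 94.9 F [-0.   0.8 -1.8] T [ 0.05  0.04 -0.03] w 50.4
delta [-0.1383, 0.2535, -0.001] turn -14.39
```

>>> jog_arm:
  deltas:
    - [[-0.138,0.2535,0,-7,0.045],[-0.138,0.2535,0,-14.4,0.045],[-0.138,0.2535,0,-14.4,0.045],[-0.138,0.2535,0,-14.4,0.045],[-0.138,0.2535,0,-14.4,0.045],[-0.138,0.2535,0,-14.4,0.045],[-0.138,0.2535,0,-14.4,0.045],[-0.138,0.2535,0,-14.4,0.045],[-0.138,0.2535,0.04,-14.4,0.045],[-0.138,0.2535,0.08,-14.4,0.045],[-0.138,0.2535,0.12,-14.4,0.045],[-0.138,0.2535,0.15,-14.4,0.045],[-0.138,0.2535,0.168,-14.4,0.045],[-0.138,0.2535,0.17,-14.4,0.045],[-0.138,0.2535,0.17,-14.4,0.045],[-0.138,0.2535,0.17,-14.4,0.045]]

```text
time_s: 56.2
ee_pos: [450.6, -290.5, 34.9]
ee_rot: [180.0, -0.0, 2.0]
force: [0.6, 0.5, -0.9]
gripper_width: 50.0
```

```bash
python3 go.py 450.6 -290.6 26 2
```

```text
t 56.2 pos [ 450.6 -290.5   34.9] rot [180.    -0.     2.02] j6 53.9 F [ 0.6  0.5 -0.9] T [ 0.08 -0.03  0.01] w 50.0
delta [0.0, 0.0001, 0.0089] turn 0.02
```

>>> jog_arm:
  deltas:
    - [[0,0,0.005,0,0.045],[0,0,0.008,0,0.045],[0,0,0.0095,0,0.045],[0,0,0.0095,0,0.045],[0,0,0.0095,0,0.045]]

```text
time_s: 56.62
ee_pos: [450.5, -290.8, 25.9]
ee_rot: [180.0, -0.1, 2.0]
force: [-0.1, 0.5, 1.9]
gripper_width: 50.1
```

>>> jog_arm:
  deltas:
    - [[0,0,0,0,0.068],[0,0,0,0,0.068],[0,0,0,0,0.068],[0,0,0,0,0.068],[0,0,-0.03,0,0.068],[0,0,-0.07,0,0.068],[0,0,-0.11,0,0.068],[0,0,-0.15,0,0.068],[0,0,-0.2,0,0.068],[0,0,-0.23,0,0.068],[-0.04,0.04,-0.23,0,0.068],[-0.08,0.08,-0.23,0,0.068],[-0.12,0.12,-0.23,0,0.068],[-0.15,0.16,-0.23,0,0.068],[-0.18,0.2,-0.23,0,0.068],[-0.2,0.24,-0.23,0,0.068],[-0.22,0.27,-0.23,0,0.068],[-0.22,0.27,-0.23,0,0.068]]

```text
time_s: 58.12
ee_pos: [246.8, -555.6, 255.3]
ee_rot: [180.0, -0.0, 2.0]
force: [0.2, -0.3, -0.1]
gripper_width: 68.3
```

```bash
python3 go.py 450.6 -290.6 26 2; python3 - <<'E'
from h import *
s=avg("side",4);t=avg("top",4);np.savez("fin.npz",t=t,s=s)
cropi(t,270,120,470,270,"fin_t",4);cropi(s,180,130,440,340,"fin_s",3)
E
```

```text
t 58.12 pos [ 246.8 -555.6  255.3] rot [ 1.80e+02 -1.00e-02  1.99e+00] j6 20.9 F [ 0.2 -0.3 -0.1] T [-0.01 -0.06  0.02] w 68.3
delta [0.2129, -0.2578, 0.2293] turn -0.01
```

View pics/fin_t.png

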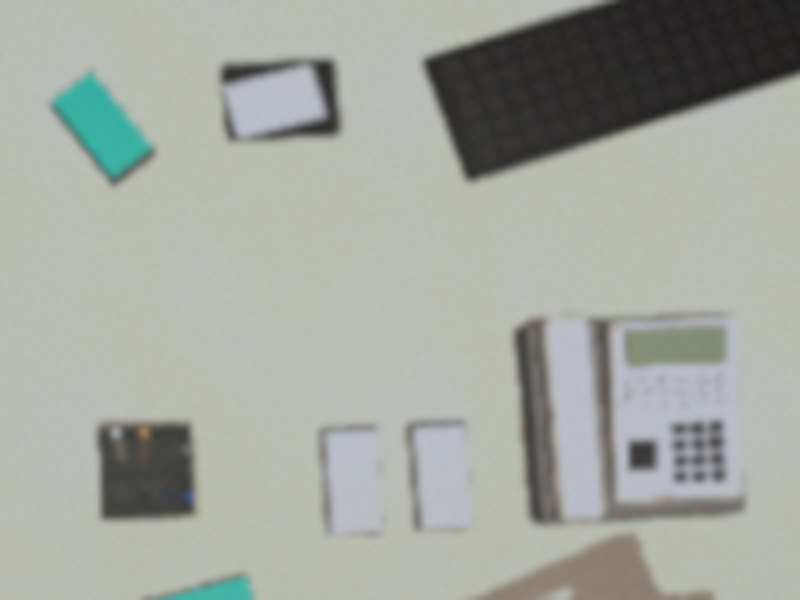

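View pics/fin_s.png

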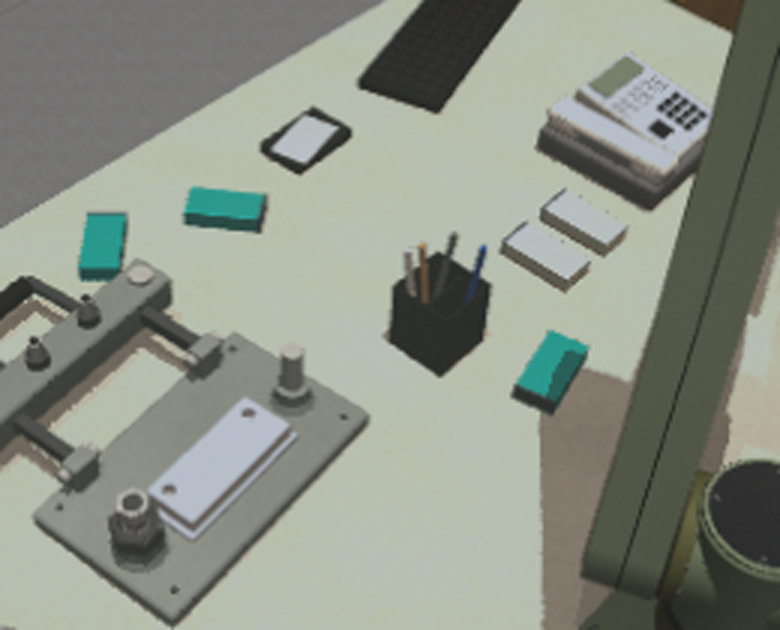

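```bash
python3 - <<'E'
from fit import *
a=np.load("start.npz")["s"];b=np.load("after.npz")["s"]
print("nut faces diff",np.abs(a-b)[306:322,214:236].mean(),"bg",np.abs(a-b)[325:332,200:210].mean())
o=[cv2.resize(np.clip(x[285:330,208:243]*1.6,0,255).astype(np.uint8),None,fx=9,fy=9,interpolation=2) for x in(a,b)]
cv2.imwrite("pics/nutcmp.png",np.hstack(o))
g=lambda u,v:(u/4-.5+270,v/4-.5+120)
ph=(504.8,-563.9,1.94);c,s=np.cos(np.radians(ph[2])),np.sin(np.radians(ph[2]))
L=[(50,25,22),(50,-25,22),(-50,-25,22),(-50,25,22)]
for pts in ([(324,428),(379,428),(382,532),(328,532)],[(412,424),(466,424),(470,527),(417,529)]):
    F=lambda p:np.concatenate([proj("top",T(p,[q]))[0]-g(*u) for u,q in zip(pts,L)])
    r=least_squares(F,(450,-300,0)).x; d=r[:2]-ph[:2]
    print(np.round(r,1),"in phone",round(c*d[0]+s*d[1],1),round(-s*d[0]+c*d[1],1))
for l in("pen_pot","coffee_cup"):
    print(l,[(np.round(d["xyz"]).tolist(),round(d["conf"],2)) for d in env.look_for("top",l)])
# plate fit
t=lambda u,v:(u/6-.5+190,v/6-.5+230)
E
```

```text
nut faces diff 7.8235483 bg 13.815872
[ 451.  -291.6   -0.7] in phone -44.5 274.0
[ 4.529e+02 -3.749e+02 -3.000e-01] in phone -45.5 190.6
pen_pot [([461.0, -91.0, 32.0], 0.85)]
coffee_cup [([421.0, 538.0, 125.0], 0.88), ([563.0, 238.0, 25.0], 0.52)]
```

View pics/nutcmp.png

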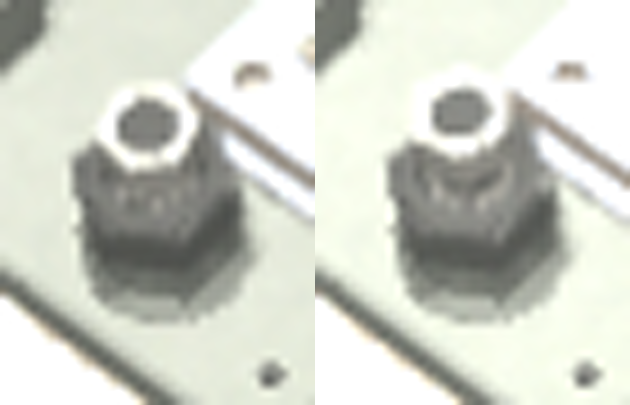

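```bash
python3 -c "
from workcell import env
print(env.job_done()); print(env.state()['time_s'])"
```

```text
the job is handed in; nothing more can be done
None
the job is handed in; nothing more can be done
```

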